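Box the row of plaster figurines in the order they stand on the drying rack

TASK

The four plaster figurines on the drying rack are lined up in the order the customer wants. Move them into the four foam compartments of the open gift box in the same order from left to right as you look from the robot, one upright in each compartment, and leave the tiles on the rack. The plaster chips easily, so set each one right down on the foam floor before letting go, and never drop one.

Things in the scene. Friction and masses are not known exactly. Their poses are not given: they have to be found in the camera images.
- bear: Bear figurine, raw white plaster, on a round plinth 44 mm across and 8 mm high; origin at the centre of the plinth's underside, z up, its front faces -x. About 0.1 kg. Upright bear 91 mm high: round body 37 mm across between 40 and 56 mm above the origin (the place to grip), a 35 mm round head above it with two small round ears and a muzzle.
- rabbit: Rabbit figurine, raw white plaster, on a round plinth 44 mm across and 8 mm high; origin at the centre of the plinth's underside, z up, its front faces -x. About 0.1 kg. Slim upright rabbit 92 mm high: round body about 30 mm across between 40 and 56 mm above the origin (the place to grip), a 26 mm head above it, and two upright ears.
- toadstool: Toadstool figurine, raw white plaster, on a round plinth 44 mm across and 8 mm high; origin at the centre of the plinth's underside, z up, its front faces -x. About 0.1 kg. 80 mm high: a thick stem and a round domed cap 50 mm across; the cap's rim stands upright between 46 and 60 mm above the origin (the place to grip).
- cottage: Cottage figurine, raw white plaster, on a round plinth 44 mm across and 8 mm high; origin at the centre of the plinth's underside, z up, its front faces -x. About 0.1 kg. 88 mm high: walls 34 mm from front to back (along its x) and 40 mm along its y, rising to 62 mm; grip it front to back 50 mm above the origin. Above, a gabled roof, ridge along y, 46 mm long, and a square chimney.
- rack: Low wooden drying rack, fixed, 92 mm deep (x), 300 mm long (y), slatted top at 40 mm; origin at the centre of its underside. It carries a row of four places along its y, 72 mm apart (y = +108, +36, -36, -108 mm, left to right as seen from the robot), each with a tile whose top is 46 mm above the table. Turned by up to 0.3 rad; to the robot's left or right.
- gift_box: Open gift box, fixed, 88 mm deep (x), 292 mm long (y), 34 mm high; origin at the centre of its underside. Dark foam 30 mm high with four square compartments 62 x 62 mm (centres at x = 0, y = +105, +35, -35, -105 mm, left to right as seen from the robot), floor at 8 mm, 8 mm foam walls between. Lid folded flat behind (out to x = +136 mm). Turned by up to 0.3 rad; on the other side from the rack.
- bear_tile: Fixed square terracotta tile 62 x 62 x 6 mm on the rack, on which the bear stands at the start (all four tiles are alike); origin at the centre of its underside. It stays on the rack and so shows which place of the row the bear came from.
- rabbit_tile: Fixed square terracotta tile 62 x 62 x 6 mm on the rack, on which the rabbit stands at the start (all four tiles are alike); origin at the centre of its underside. It stays on the rack and so shows which place of the row the rabbit came from.
- toadstool_tile: Fixed square terracotta tile 62 x 62 x 6 mm on the rack, on which the toadstool stands at the start (all four tiles are alike); origin at the centre of its underside. It stays on the rack and so shows which place of the row the toadstool came from.
- cottage_tile: Fixed square terracotta tile 62 x 62 x 6 mm on the rack, on which the cottage stands at the start (all four tiles are alike); origin at the centre of its underside. It stays on the rack and so shows which place of the row the cottage came from.
Mind the look-alikes: they are no part of the job. What is shaped like the toadstool but orange is not meant.

How it is judged:
At the end, for the whole second after the job is handed in: Each figurine stands released and at rest in the compartment with the same place, counted from the left, as its own tile has on the rack: within 15 mm of the compartment's centre along the box's x and y, its underside within 5 mm of the foam floor, upright within 0.15 rad (((y of bear_tile in the frame of rack between 0.078 and 0.138 m and y of bear in the frame of gift_box between 0.09 and 0.12 m) or (y of bear_tile in the frame of rack between 0.006 and 0.066 m and y of bear in the frame of gift_box between 0.02 and 0.05 m) or (y of bear_tile in the frame of rack between -0.066 and -0.006 m and y of bear in the frame of gift_box between -0.05 and -0.02 m) or (y of bear_tile in the frame of rack between -0.138 and -0.078 m and y of bear in the frame of gift_box between -0.12 and -0.09 m)) and x of bear in the frame of gift_box between -0.015 and 0.015 m and z of bear in the frame of gift_box between 0.003 and 0.013 m and angle between each of bear, rabbit, toadstool, cottage's own z axis and vertical below 0.15 rad and linear speed of each of bear, rabbit, toadstool, cottage below 0.02 m/s and angular speed of each of bear, rabbit, toadstool, cottage below 0.2 rad/s and ((y of rabbit_tile in the frame of rack between 0.078 and 0.138 m and y of rabbit in the frame of gift_box between 0.09 and 0.12 m) or (y of rabbit_tile in the frame of rack between 0.006 and 0.066 m and y of rabbit in the frame of gift_box between 0.02 and 0.05 m) or (y of rabbit_tile in the frame of rack between -0.066 and -0.006 m and y of rabbit in the frame of gift_box between -0.05 and -0.02 m) or (y of rabbit_tile in the frame of rack between -0.138 and -0.078 m and y of rabbit in the frame of gift_box between -0.12 and -0.09 m)) and x of rabbit in the frame of gift_box between -0.015 and 0.015 m and z of rabbit in the frame of gift_box between 0.003 and 0.013 m and ((y of toadstool_tile in the frame of rack between 0.078 and 0.138 m and y of toadstool in the frame of gift_box between 0.09 and 0.12 m) or (y of toadstool_tile in the frame of rack between 0.006 and 0.066 m and y of toadstool in the frame of gift_box between 0.02 and 0.05 m) or (y of toadstool_tile in the frame of rack between -0.066 and -0.006 m and y of toadstool in the frame of gift_box between -0.05 and -0.02 m) or (y of toadstool_tile in the frame of rack between -0.138 and -0.078 m and y of toadstool in the frame of gift_box between -0.12 and -0.09 m)) and x of toadstool in the frame of gift_box between -0.015 and 0.015 m and z of toadstool in the frame of gift_box between 0.003 and 0.013 m and ((y of cottage_tile in the frame of rack between 0.078 and 0.138 m and y of cottage in the frame of gift_box between 0.09 and 0.12 m) or (y of cottage_tile in the frame of rack between 0.006 and 0.066 m and y of cottage in the frame of gift_box between 0.02 and 0.05 m) or (y of cottage_tile in the frame of rack between -0.066 and -0.006 m and y of cottage in the frame of gift_box between -0.05 and -0.02 m) or (y of cottage_tile in the frame of rack between -0.138 and -0.078 m and y of cottage in the frame of gift_box between -0.12 and -0.09 m)) and x of cottage in the frame of gift_box between -0.015 and 0.015 m and z of cottage in the frame of gift_box between 0.003 and 0.013 m); the robot touches nothing.
It fails at once if a figurine is dropped: it falls freely, untouched by the fingers, faster than 0.6 m/s (a fall of about 18 mm) ((contact force between bear and the fingers below 0.05 N and linear speed of bear above 0.6 m/s) or (contact force between rabbit and the fingers below 0.05 N and linear speed of rabbit above 0.6 m/s) or (contact force between toadstool and the fingers below 0.05 N and linear speed of toadstool above 0.6 m/s) or (contact force between cottage and the fingers below 0.05 N and linear speed of cottage above 0.6 m/s)).
It also fails if it takes over 112 s, if anything falls off the work surface, if the arm or the gripper's body presses on something with over 40 N, if the wrist force passes 120 N, or if a joint passes its speed limit or range.

ROBOT

A 6-joint arm with a two-finger parallel gripper is mounted at the origin on the work surface. World frame = base frame: x ahead of the robot, y to its left, z up, the work surface at z = 0. Lengths are in m, angles in rad, forces in N, time in s.
With the tool pointing down it reaches from about 0.35 to 0.775 m from the base axis. Payload 7.3 kg.
Tool frame: the origin (TCP) lies between the finger pads; the fingertips stand 17 mm ahead of it and the grasp point (between the pads) lies 2 mm behind it; z points along the fingers, y is the line along which they close (so a half turn about z gives the same grasp; the last joint's range is limited). The gripper opens to 92 mm and grips with 3 to 60 N. Pads are 19 mm wide; open, the fingers measure 130 mm over their backs; the gripper's body (75 mm by 190 mm) begins 47 mm behind the grasp point.
Start: joints at [-1.452, 0.342, 1.524, -0, 1.275, -0.146], TCP at [0.137, -0.507, 0.205] pointing down, gripper open.
Joint ranges: [-2.53, 2.53], [-0.77, 2.02], [0.04, 2.7], [-1, 4.14], [0.28, 2.66], [-3.11, 3.11]. Speed limits (rad/s): [2.57, 2.57, 3.14, 3.14, 3.14, 3.14].

INTERFACE

Orientations are given as [roll, pitch, yaw] about the fixed x, y, z axes, in that order (R = Rz(yaw) Ry(pitch) Rx(roll)).
In Python, from cell import robot, optics gives the robot as it stands.
- The arm moves only by the tool play_rows, never from a script. Its argument "rows" is a list of rows, each a list of 7 numbers: the shift along the tool's x, y, z in cm, then the turn, a rotation vector about the tool's x, y, z in rad, then the opening, from 0 (shut) to 1 (fully open). In form: [[tx, ty, tz, wx, wy, wz, grip], ...]. A call has 1 to 20 rows; each row is the pose to reach, as a shift and turn from the pose commanded when the call began, along the tool's axes at that moment; what a row does not reach only later rows make up. A row lasts 1/10 s, in which the tool goes at most 50 mm and 8.59 degrees, less where a joint would pass 70% of its speed; a pose out of reach is approached as far as the arm can. A call with a gripper value outside its range is refused whole. The fingers move at their own pace and stop on an object; "squeeze" is the grip in N (left out, the last holds). Time passes only in rows, so rows that repeat a pose let the fingers close. It gives the time, the measured TCP pose, the force, the opening and the grip force at its end, in the units of the state.
- robot.observe(): the state, without advancing time (a new reading comes with each control period).
- optics.read_camera(name): name is "scene" or "top" or "wrist"; returns (picture, depth): 400x640x3 uint8, red, green, blue; 400x640 float32, m along the optical axis (not along the pixel's ray), 0 where there is no reading.
- optics.camera_model(name): a dict with "fx", "fy", "cx", "cy" (pixels), "dist" ([k1, k2, p1, p2, k3] as OpenCV has them; the pictures are not rectified), "origin" and "rotation" of the camera in the world; the wrist camera has in their place "tool_from_camera" (4x4, takes a point from camera to tool coordinates, whose origin is the TCP and whose axes are the flange's). Camera axes: x right, y up, looking along -z (the intrinsics and any distortion apply to the point x, -y, -z); pixel columns grow to the right and rows downward; lengths in m; the calibration is good to about 2 mm. A picture is of the moment at which its call begins: read the wrist's pose just before it. camera_model takes no time and is no camera call.
- robot.hand_in(): hands the job in; it is judged then, once.
The state is a dict: "time": time; "qpos": joint angles; "qvel": joint speeds; "joint_efforts": joint torques, N m; "tool_pos": TCP position; "tool_rot": TCP orientation; "contact_force": force on the tool from outside, world axes, zero at the start; "torque": the same for the moment, N m; "opening": finger opening in m; "grip_force": force on a finger pad.
Only numpy, scipy, OpenCV 4.12 (cv2) and the standard library are available. Lean on these libraries where they do the work, as an engineer would, in place of code of your own. Each camera call takes 0.05 s, during which the arm holds its last target. There are 200 camera calls.

## Working session

There is one attempt and no reset: what is moved stays moved. The work goes in short steps, Python scripts to look and compute and a tool call to move; the robot and the scene stay as the last step left them, time stands still between calls to the robot, and variables do not carry over. Pictures are saved under pics/ and viewed, at most 14 in all, crops included, and the job is handed in when it is done.

Besides the shell and the picture viewer there is one more tool, called as name(argument=value, ...) on one line, values as JSON. play_rows: Moves the arm, as the interface text tells. Its arguments: {"type":"object","properties":{"rows":{"type":"array"},"squeeze":{"type":"number"}},"required":["rows"]}

```bash
ls; mkdir -p pics; cat > h.py <<'E'
import numpy as np, cv2
from scipy.spatial.transform import Rotation as R
from cell import robot, optics
def cam(name, st=None):
    m=optics.camera_model(name)
    K=np.array([[m['fx'],0,m['cx']],[0,m['fy'],m['cy']],[0,0,1.]]); d=np.array(m['dist'],float)
    if 'origin' in m: return K,d,np.array(m['origin']),np.array(m['rotation'])
    T=np.array(m['tool_from_camera']); Rt=R.from_euler('xyz',st['tool_rot']).as_matrix()
    return K,d,np.array(st['tool_pos'])+Rt@T[:3,3],Rt@T[:3,:3]
def rays(c,uv):
    K,d,o,Rm=c
    p=cv2.undistortPoints(np.array(uv,float).reshape(-1,1,2),K,d).reshape(-1,2)
    return np.c_[p[:,0],-p[:,1],-np.ones(len(p))]@Rm.T
def onplane(c,uv,z):
    r=rays(c,uv); return c[2]+r*((z-c[2][2])/r[:,2])[:,None]
def points(c,depth):
    v,u=np.mgrid[:400,:640]; r=rays(c,np.c_[u.ravel(),v.ravel()])
    return (c[2]+r*depth.reshape(-1,1)).reshape(400,640,3)
E
python3 - <<'E'
from h import *
s=robot.observe(); print(s)
for n in ['scene','top','wrist']:
    p,d=optics.read_camera(n); np.savez(n+'.npz',p=p,d=d); cv2.imwrite(f'pics/{n}0.png',p[:,:,::-1]); c=cam(n,s); print(n,c[2],c[3].round(3).tolist())
E
```

```text
pics
{'time': 0.0, 'qpos': array([-1.45201348e+00,  3.42718379e-01,  1.52502198e+00,  4.26739478e-05,
        1.27540671e+00, -1.45998303e-01]), 'qvel': array([-0.00077605, -0.00015105, -0.00100798,  0.00100657,  0.0001537 ,
       -0.00011053]), 'joint_efforts': array([-1.73217118e-04, -4.31237948e+01, -2.44224787e+01,  7.18365703e-02,
        5.58960834e-02, -1.28235056e-04]), 'tool_pos': array([ 0.13737415, -0.50624804,  0.20404552]), 'tool_rot': array([-3.14006071e+00, -2.66508883e-04,  2.64768491e-01]), 'contact_force': array([-0.34684229,  0.60002503, -0.0367672 ]), 'torque': array([ 0.00902743, -0.07055861,  0.00585623]), 'grip_force': 0.0, 'opening': 0.09167472765339786}
scene [ 0.95189781 -0.03366702  0.89269306] [0.514, -0.015, 1.527]
top [0.38606583 0.00494311 1.04467635] [0.065, -0.025, -1.544]
wrist [ 0.2146823  -0.48606645  0.38441858] [[0.262, 0.921, 0.289], [-0.965, 0.25, 0.077], [-0.001, -0.299, 0.954]]
```

```bash
sed -i "s/np.array(m\['rotation'\])/R.from_euler('xyz',m['rotation']).as_matrix()/" h.py
```

```text
(no output)
```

View pics/scene0.png

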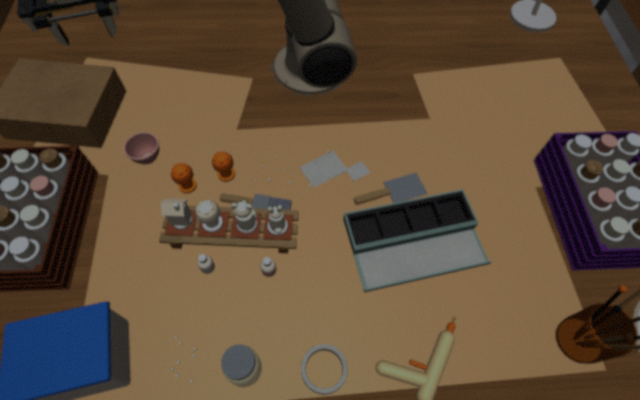

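View pics/top0.png

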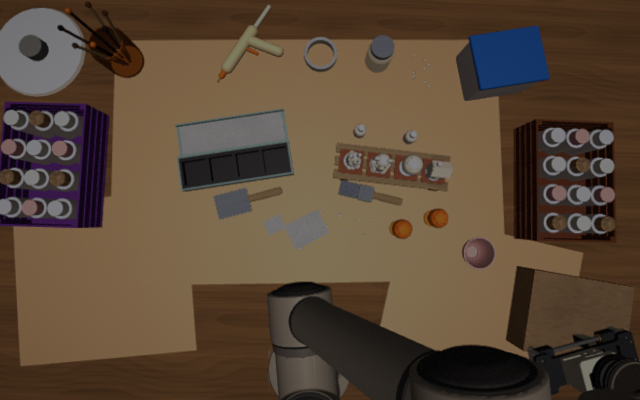

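```bash
python3 - <<'E'
from h import *
T=np.load('top.npz');S=np.load('scene.npz')
a=cv2.resize(T['p'][115:240,325:465],None,fx=4,fy=4,interpolation=2); b=cv2.resize(S['p'][185:285,150:310],None,fx=4,fy=4,interpolation=2)
b=cv2.copyMakeBorder(b,0,max(0,a.shape[0]-b.shape[0]),0,0,0)
for i in(a,b):pass
a=a[:500];b=b[:500,:640]
h=np.vstack([cv2.resize(a,(0,0),fx=.6,fy=.6),]) 
b=cv2.resize(b,(440,int(b.shape[0]*440/b.shape[1])))
H=max(h.shape[0],b.shape[0]); pad=lambda i:cv2.copyMakeBorder(i,0,H-i.shape[0],0,0,0)
o=np.hstack([pad(h),pad(b)]); o=np.clip(o*1.6,0,255).astype(np.uint8); cv2.imwrite('pics/crop.png',o[:,:,::-1]); print(o.shape)
c=cam('top'); P=points(c,T['d']); z=P[...,2]; hsv=cv2.cvtColor(T['p'],cv2.COLOR_RGB2HSV)
print('table z',np.median(z[250:270,250:330]))
# rack region: points 34..48mm
def rect(m):
    cn=max(cv2.findContours(m.astype(np.uint8),0,2)[0],key=cv2.contourArea); return cn[:,0,:]
roi=np.zeros((400,640),bool); roi[135:200,325:465]=1
m=roi&(z>.03)&(z<.15)
q=P[rect(m).T[1],rect(m).T[0]] 
for lo,hi in((.032,.044),(.044,.052),(.08,.16)):
    mm=roi&(z>lo)&(z<hi)
    if hi<.1: 
        XY=(P[mm][:,:2]*1000).astype(np.float32); print(lo,cv2.minAreaRect(XY))
    else:
        n,l,st,ce=cv2.connectedComponentsWithStats(mm.astype(np.uint8))
        for i in range(1,n):
            if st[i,4]>15: Q=P[l==i]; print('fig px',ce[i],st[i,4],'mid',((Q.max(0)+Q.min(0))/2).round(4),'mean',Q.mean(0).round(4),'top',Q[:,2].max().round(4),np.ptp(Q,0).round(3))
# box: foam dark, compartments
roi=np.zeros((400,640),bool); roi[100:200,170:300]=1
dark=roi&(T['p'].max(2)<45)
n,l,st,ce=cv2.connectedComponentsWithStats((roi&(z<.016)&(T['p'].max(2)<60)).astype(np.uint8))
for i in range(1,n):
    if st[i,4]>100: Q=P[l==i]; print('comp',ce[i],st[i,4],Q.mean(0).round(4), cv2.minAreaRect((Q[:,:2]*1000).astype(np.float32)))
mm=roi&(z>.024)&(z<.05); XY=(P[mm][:,:2]*1000).astype(np.float32); print('foamtop',cv2.minAreaRect(XY),np.median(z[mm]))
E
```

```text
(343, 776, 3)
table z 0.0002414962456179781
0.032 ((550.6212158203125, -201.42640686035156), (298.036865234375, 136.93714904785156), 85.08238220214844)
0.044 ((550.0049438476562, -204.81329345703125), (282.2902526855469, 130.99693298339844), 83.90837097167969)
fig px [353.87116564 159.11042945] 163 mid [ 0.5349 -0.0933  0.1102] mean [ 0.5338 -0.0929  0.1121] top 0.14 [0.032 0.029 0.06 ]
fig px [381.47183099 162.81338028] 284 mid [ 0.5277 -0.1602  0.1105] mean [ 0.526  -0.1586  0.1182] top 0.1388 [0.039 0.047 0.057]
fig px [412.16905444 164.88252149] 349 mid [ 0.5253 -0.2365  0.1102] mean [ 0.5236 -0.233   0.117 ] top 0.1286 [0.048 0.049 0.037]
fig px [440.17563739 169.57507082] 353 mid [ 0.516  -0.3043  0.108 ] mean [ 0.5146 -0.3016  0.1153] top 0.136 [0.042 0.047 0.056]
comp [275.45992366 159.95992366] 524 [0.5419 0.105  0.0074] ((541.4425659179688, 104.79136657714844), (59.49858856201172, 61.405460357666016), 10.179471969604492)
comp [248.85632184 163.99425287] 522 [0.529  0.1751 0.0073] ((528.594970703125, 174.54714965820312), (60.177459716796875, 60.29928207397461), 10.357836723327637)
comp [222.27027027 167.95366795] 518 [0.5163 0.245  0.0075] ((515.7546997070312, 244.40066528320312), (59.77098846435547, 59.24494552612305), 10.189852714538574)
comp [195.36575875 172.09922179] 514 [0.5032 0.3155 0.0073] ((502.8990478515625, 314.61114501953125), (60.20058059692383, 57.90882873535156), 11.299400329589844)
foamtop ((522.7189331054688, 208.33355712890625), (93.29375457763672, 293.8737487792969), 10.553608894348145) 0.02989258263559169
```

View pics/crop.png

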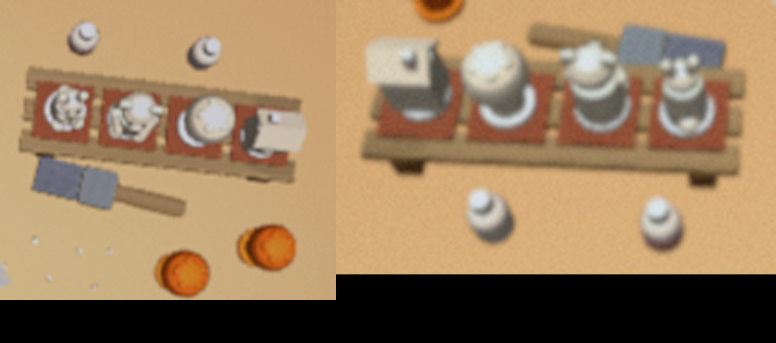

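The closer crop shows the rack from left to right as rabbit (353,159), bear (381,163), toadstool (412,165) and cottage (440,170). The things that could be mistaken for them are the orange toadstools at (401,228) and (437,217), and the small white bottles at (360,130) and (410,136). I'll use only the white figurines standing on tiles. The box is at the left around (235,165), with its four compartments measured. Next I'll move above the rack for a near look.

```bash
cat >> h.py <<'E'
def go(x,y,z,yaw,s=None):
    s=s or robot.observe(); Rt=R.from_euler('xyz',s['tool_rot'])
    t=Rt.inv().apply(np.array([x,y,z])-s['tool_pos'])*100
    w=(Rt.inv()*R.from_euler('xyz',[np.pi,0,yaw])).as_rotvec()
    print('shift cm',t.round(2),'rotvec',w.round(3),'dist',np.linalg.norm(t).round(1))
E
python3 - <<'E'
from h import *
T=np.load('top.npz'); c=cam('top'); hsv=cv2.cvtColor(T['p'],cv2.COLOR_RGB2HSV)
go(.525,-.2,.27,1.48)
P=points(c,T['d']); z=P[...,2]
for lo in (.106,.112,.118):
    m=(z>lo)&(z<.15); m[:,:425]=0; m[:,460:]=0;m[:150]=0;m[200:]=0
    print(cv2.minAreaRect((P[m][:,:2]*1000).astype(np.float32)),m.sum())
m=(hsv[...,0]<10)&(hsv[...,1]>130)&(T['p'][...,0]>40); m[:140]=0;m[190:]=0;m[:,:330]=0;m[:,455:]=0
u=np.argwhere(m)[:,::-1]; Q=onplane(c,u,.046); print('tiles',cv2.minAreaRect((Q[:,:2]*1000).astype(np.float32)),len(u))
# height of tall things
for n,(a,b,e,f) in dict(brown=(270,330,510,630),bottle=(120,145,350,420),pots=(205,240,390,450)).items(): print(n,np.percentile(z[a:b,e:f],98).round(3))
E
```

```text
shift cm [ 45.43 -19.44  -6.55] rotvec [-1.000e-03 -1.000e-03 -1.215e+00] dist 49.8
((515.760498046875, -304.0576477050781), (46.00936508178711, 40.34944534301758), 87.19513702392578) 304
((516.5457153320312, -303.8667907714844), (47.06251907348633, 36.120811462402344), 76.73262786865234) 246
((516.2117309570312, -303.72052001953125), (45.26448059082031, 23.83558464050293), 87.3133316040039) 163
tiles ((529.486572265625, -198.5675048828125), (273.1424255371094, 59.70201873779297), 84.92967224121094) 695
brown 0.094
bottle 0.062
pots 0.08
```

play_rows(rows=[[0, 0, -4, 0, 0, 0, 1], [4, -1.5, -6.5, 0, 0, -0.1, 1], [9, -4, -6.5, 0, 0, -0.24, 1], [13.5, -6, -6.5, 0, 0, -0.38, 1], [18, -8, -6.5, 0, 0, -0.5, 1], [22.5, -10, -6.5, 0, 0, -0.62, 1], [27, -12, -6.5, 0, 0, -0.75, 1], [31.5, -14, -6.5, 0, 0, -0.87, 1], [36, -16, -6.5, 0, 0, -1, 1], [40.5, -17.5, -6.5, 0, 0, -1.1, 1], [44, -19, -6.5, 0, 0, -1.18, 1], [45.4, -19.4, -6.5, 0, 0, -1.215, 1], [45.4, -19.4, -6.5, 0, 0, -1.215, 1], [45.4, -19.4, -6.5, 0, 0, -1.215, 1]])

```text
time: 1.55
tool_pos: [0.5241, -0.2012, 0.2694]
tool_rot: [-3.14, 0.0, 1.479]
contact_force: [0.4, -0.2, 0.3]
opening: 0.0916
grip_force: 0.0
```

```bash
python3 - <<'E'
from h import *
s=robot.observe(); print(s['time'],s['tool_pos'],s['tool_rot'],s['opening'],s['qpos'])
p,d=optics.read_camera('wrist'); np.savez('w1.npz',p=p,d=d); cv2.imwrite('pics/w1.png',p[:,:,::-1])
c=cam('wrist',s); P=points(c,d); z=P[...,2]; np.save('w1P.npy',P)
hsv=cv2.cvtColor(p,cv2.COLOR_RGB2HSV)
ok=(d>0)&(P[...,0]>.45)&(P[...,0]<.6)&(P[...,1]<-.04)&(P[...,1]>-.36)
for lo,hi in((.05,.058),(.09,.15)):
    m=ok&(z>lo)&(z<hi)&(hsv[...,1]<110)
    n,l,st,ce=cv2.connectedComponentsWithStats(m.astype(np.uint8))
    for i in range(1,n):
        if st[i,4]>60: Q=P[l==i]; print(lo,ce[i].round(),st[i,4],((Q.max(0)+Q.min(0))/2).round(4),np.ptp(Q,0).round(3))
for lo in (.106,.112,.118,.124):
    m=ok&(z>lo)&(P[...,1]<-.27); 
    print(lo,m.sum(),cv2.minAreaRect((P[m][:,:2]*1000).astype(np.float32)) if m.any() else'')
E
```

```text
1.55 [ 0.52410004 -0.20123243  0.26936902] [-3.14043086e+00  3.60156446e-04  1.47855567e+00] 0.09163969568340377 [-5.02626528e-01  3.71364368e-01  1.30205883e+00 -7.97887029e-04
  1.46909113e+00 -4.10304289e-01]
0.05 [332. 100.] 93 [ 0.5447 -0.1062  0.0541] [0.03  0.017 0.005]
0.05 [325. 183.] 132 [ 0.5265 -0.2234  0.0534] [0.042 0.018 0.007]
0.09 [325.  84.] 649 [ 0.5369 -0.0931  0.1147] [0.031 0.029 0.049]
0.09 [323. 144.] 999 [ 0.5282 -0.16    0.1148] [0.043 0.047 0.05 ]
0.09 [326. 203.] 1190 [ 0.5259 -0.2341  0.1103] [0.049 0.047 0.034]
0.09 [324. 253.] 1095 [ 0.5166 -0.3034  0.1128] [0.042 0.048 0.046]
0.106 976 ((516.4851684570312, -303.38555908203125), (45.57795715332031, 39.64646530151367), 85.59527587890625)
0.112 785 ((516.2905883789062, -303.3896484375), (45.59529495239258, 34.1211051940918), 85.75334167480469)
0.118 520 ((516.6770629882812, -303.0857849121094), (45.08815383911133, 22.502853393554688), 84.33818817138672)
0.124 276 ((519.0646362304688, -303.10577392578125), (43.96452331542969, 16.630311965942383), 84.58546447753906)
```

View pics/w1.png

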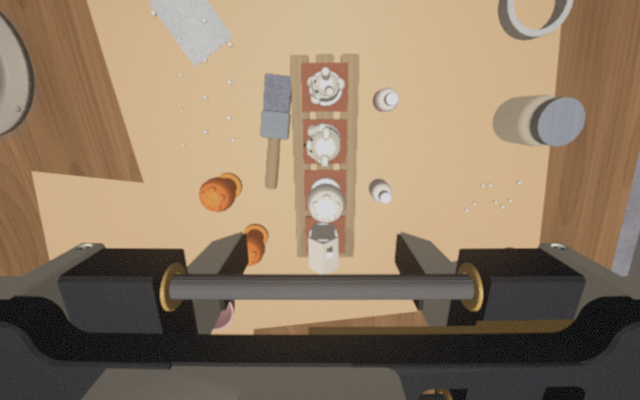

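Wrist view: rabbit (325,84), bear (323,144), toadstool (326,203) and cottage (324,253) stand on their tiles, and the cottage is aligned with the rack. Both cameras agree on their positions within 3 mm. I'll start with the rabbit.

```bash
python3 - <<'E'
from h import *
go(.536,-.093,.095,1.482)
E
```

```text
shift cm [10.93  0.22 17.45] rotvec [-0.001  0.    -0.004] dist 20.6
```

play_rows(rows=[[4, 0.1, 0, 0, 0, 0, 1], [8, 0.2, 1, 0, 0, 0, 1], [10.9, 0.2, 3, 0, 0, 0, 1], [10.9, 0.2, 7, 0, 0, 0, 1], [10.9, 0.2, 11, 0, 0, 0, 1], [10.9, 0.2, 14, 0, 0, 0, 1], [10.9, 0.2, 16, 0, 0, 0, 1], [10.9, 0.2, 17.4, 0, 0, 0, 1], [10.9, 0.2, 17.4, 0, 0, 0, 1], [10.9, 0.2, 17.4, 0, 0, 0, 1], [10.9, 0.2, 17.4, 0, 0, 0, 0.6], [10.9, 0.2, 17.4, 0, 0, 0, 0.4], [10.9, 0.2, 17.4, 0, 0, 0, 0.35], [10.9, 0.2, 17.4, 0, 0, 0, 0.3], [10.9, 0.2, 17.4, 0, 0, 0, 0.2], [10.9, 0.2, 17.4, 0, 0, 0, 0.1], [10.9, 0.2, 17.4, 0, 0, 0, 0.1], [10.9, 0.2, 17.4, 0, 0, 0, 0.1]], squeeze=12)

```text
time: 3.4
tool_pos: [0.5367, -0.0923, 0.0957]
tool_rot: [-3.142, 0.0, 1.48]
contact_force: [0.1, -0.4, 0.3]
opening: 0.0321
grip_force: 0.0
```

play_rows(rows=[[0, 0, 0, 0, 0, 0, 0.1], [0, 0, 0, 0, 0, 0, 0.1], [0, 0, 0, 0, 0, 0, 0.1], [0, 0, 0, 0, 0, 0, 0.1]])

```text
time: 3.8
tool_pos: [0.5372, -0.0924, 0.0961]
tool_rot: [3.14, 0.0, 1.48]
contact_force: [2.0, -0.6, 4.2]
opening: 0.0184
grip_force: 10.4
```

```bash
python3 - <<'E'
from h import *
s=robot.observe(); print(s['tool_pos'],s['opening'],s['grip_force'])
p,d=optics.read_camera('wrist'); q,_=optics.read_camera('scene')
a=cv2.resize(p[120:300,220:430],None,fx=2.5,fy=2.5); b=cv2.resize(q[170:270,170:330],None,fx=3,fy=3)
a=cv2.resize(a,(350,300)); cv2.imwrite('pics/c1.png',np.clip(np.hstack([a,b[:300,:448]])*1.5,0,255).astype(np.uint8)[:,:,::-1])
E
```

```text
[ 0.53720022 -0.0924143   0.09610135] 0.018411204900372746 10.434293850685208
```

View pics/c1.png

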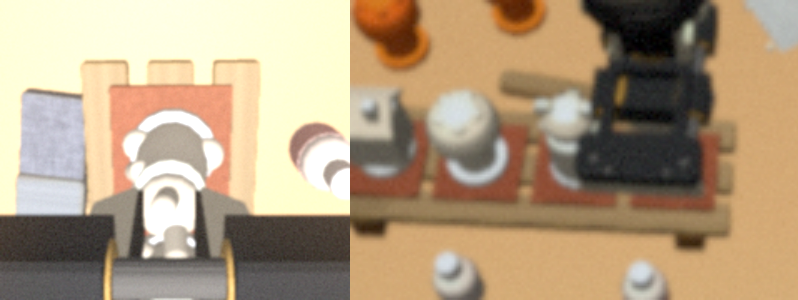

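```bash
python3 - <<'E'
from h import *
s=robot.observe(); p,d=optics.read_camera('wrist'); c=cam('wrist',s); P=points(c,d); z=P[...,2]
hsv=cv2.cvtColor(p,cv2.COLOR_RGB2HSV)
cv2.imwrite('pics/w2.png',cv2.resize(p[150:290,250:400],None,fx=4,fy=4,interpolation=2)[:,:,::-1])
m=(z>.050)&(z<.058)&(hsv[...,1]<90)&(d>0); Q=P[m]; Q=Q[(abs(Q[:,0]-.537)<.05)&(abs(Q[:,1]+.08)<.06)]
print('plinth',len(Q),Q.min(0),Q.max(0))
# circle fit on outer edge
if len(Q)>10: print(cv2.minEnclosingCircle((Q[:,:2]*1000).astype(np.float32)))
for zz in np.arange(.05,.15,.008):
    Q=P[(z>zz)&(z<zz+.008)&(abs(P[...,0]-.537)<.03)&(abs(P[...,1]+.08)<.05)&(hsv[...,1]<110)&(p.max(2)>110)&(d>0)]
    if len(Q)>5: print(zz.round(3),len(Q),Q.min(0).round(3),Q.max(0).round(3))
E
```

```text
plinth 375 [ 0.51731945 -0.13997016  0.05007893] [ 0.55930363 -0.07114249  0.05778977]
((533.6954345703125, -105.68159484863281), 35.73223114013672)
0.05 368 [ 0.517 -0.106  0.05 ] [ 0.559 -0.071  0.058]
0.058 202 [ 0.515 -0.104  0.058] [ 0.561 -0.076  0.066]
0.066 379 [ 0.519 -0.098  0.066] [ 0.563 -0.075  0.074]
0.074 231 [ 0.517 -0.097  0.074] [ 0.556 -0.076  0.082]
0.082 189 [ 0.517 -0.097  0.082] [ 0.552 -0.077  0.09 ]
0.09 246 [ 0.519 -0.09   0.09 ] [ 0.552 -0.077  0.098]
0.098 402 [ 0.523 -0.091  0.098] [ 0.551 -0.078  0.106]
0.106 70 [ 0.526 -0.088  0.106] [ 0.548 -0.08   0.114]
0.114 467 [ 0.522 -0.103  0.114] [ 0.552 -0.08   0.122]
0.122 386 [ 0.514 -0.101  0.122] [ 0.561 -0.08   0.13 ]
0.13 312 [ 0.511 -0.101  0.13 ] [ 0.563 -0.078  0.138]
0.138 84 [ 0.511 -0.099  0.138] [ 0.563 -0.079  0.14 ]
```

View pics/w2.png

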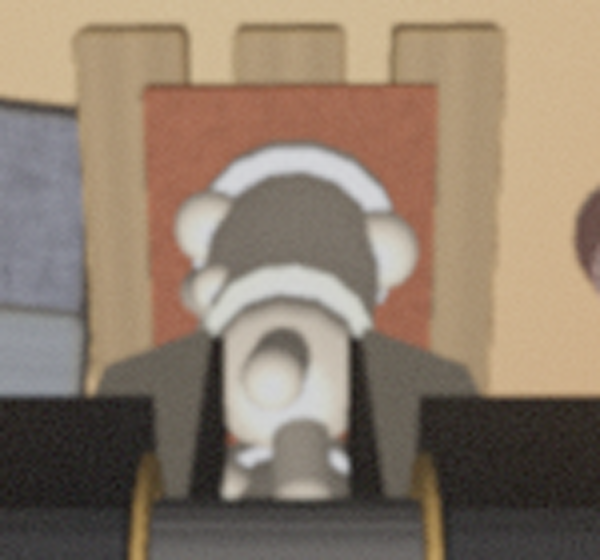

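```bash
python3 - <<'E'
from h import *
s=robot.observe(); p,d=optics.read_camera('wrist'); c=cam('wrist',s); P=points(c,d)
Rt=R.from_euler('xyz',s['tool_rot'])
L=(Rt.inv().apply((P.reshape(-1,3)-s['tool_pos']))*1000).reshape(P.shape)
for v in (228,235,242,250,258,266,272):
    print(v,[(u,*L[v,u].round(0).astype(int).tolist(),int(p[v,u].mean())) for u in range(288,352,4)])
E
```

```text
228 [(288, -18, -30, 49, 124), (292, -19, -27, 50, 119), (296, -18, -23, 49, 117), (300, -1, -16, 9, 162), (304, 6, -12, -7, 208), (308, 6, -10, -8, 175), (312, 11, -7, -20, 142), (316, 12, -4, -20, 164), (320, 12, -2, -21, 174), (324, 11, 1, -19, 164), (328, 11, 3, -19, 155), (332, 11, 6, -18, 120), (336, 6, 9, -9, 196), (340, 6, 12, -7, 198), (344, -18, 19, 49, 113), (348, -19, 23, 50, 111)]
235 [(288, -28, -31, 56, 119), (292, -25, -27, 49, 103), (296, 10, -16, -27, 98), (300, 10, -14, -27, 94), (304, 8, -11, -24, 48), (308, 7, -9, -22, 186), (312, 8, -7, -23, 186), (316, 12, -4, -32, 91), (320, 13, -2, -33, 96), (324, 11, 1, -29, 94), (328, 8, 3, -24, 188), (332, 8, 6, -22, 184), (336, 8, 8, -22, 153), (340, 8, 10, -24, 80), (344, 10, 13, -26, 99), (348, 10, 15, -28, 100)]
242 [(288, 10, -20, -36, 96), (292, 10, -17, -37, 96), (296, 9, -15, -35, 95), (300, 10, -13, -37, 92), (304, 9, -11, -34, 38), (308, 3, -9, -23, 192), (312, 12, -6, -40, 174), (316, 13, -4, -42, 199), (320, 13, -2, -42, 194), (324, 11, 1, -39, 153), (328, 5, 3, -26, 200), (332, 4, 6, -25, 191), (336, 4, 8, -24
[... 950 characters left out ...]
 -11, -60, 38), (304, 2, -10, -50, 39), (308, -47, -12, 34, 117), (312, -52, -9, 41, 164), (316, -50, -6, 38, 98), (320, -6, -2, -35, 131), (324, -5, 1, -36, 133), (328, -5, 3, -37, 123), (332, -6, 5, -35, 129), (336, -51, 12, 41, 175), (340, 7, 8, -57, 40), (344, 9, 10, -60, 51), (348, 10, 12, -62, 96)]
272 [(288, 31, -12, -102, 65), (292, 10, -14, -68, 93), (296, 11, -12, -69, 77), (300, 9, -11, -66, 37), (304, 0, -10, -51, 55), (308, -50, -12, 29, 191), (312, -49, -9, 27, 103), (316, -48, -5, 26, 103), (320, -7, -2, -40, 154), (324, -7, 1, -41, 183), (328, -6, 3, -41, 177), (332, -7, 5, -40, 122), (336, -51, 12, 30, 86), (340, 4, 8, -58, 43), (344, 9, 10, -66, 37), (348, 10, 11, -68, 94)]
```

play_rows(rows=[[0, 0, 0, 0, 0, 0, 0.42], [0, 0, 0, 0, 0, 0, 0.42], [0, 0, 0, 0, 0, 0, 0.42], [0, 0, 0.1, 0, 0, 0, 0.42], [0, 0, 0.2, 0, 0, 0, 0.42], [0, 0, 0.2, 0, 0, 0, 0.42]])

```text
time: 4.6
tool_pos: [0.5364, -0.0922, 0.0933]
tool_rot: [-3.141, -0.0, 1.48]
contact_force: [-0.2, -0.6, 0.1]
opening: 0.0386
grip_force: 0.0
```

```bash
python3 - <<'E'
from h import *
s=robot.observe(); print(s['tool_pos'],s['tool_rot'],s['opening'],s['contact_force'])
p,d=optics.read_camera('wrist'); c=cam('wrist',s); P=points(c,d); z=P[...,2]
hsv=cv2.cvtColor(p,cv2.COLOR_RGB2HSV)
for zz in np.arange(.05,.15,.008):
    Q=P[(z>zz)&(z<zz+.008)&(abs(P[...,0]-.537)<.03)&(abs(P[...,1]+.08)<.05)&(hsv[...,1]<110)&(p.max(2)>110)&(d>0)]
    if len(Q)>5: print(zz.round(3),len(Q),Q.min(0).round(3),Q.max(0).round(3))
cv2.imwrite('pics/w3.png',cv2.resize(p[150:290,240:400],None,fx=4,fy=4,interpolation=2)[:,:,::-1])
E
```

```text
[ 0.53639688 -0.09221283  0.09332133] [-3.14067657e+00 -8.34334816e-05  1.47979929e+00] 0.038550332644541455 [-0.18837637 -0.5706553   0.09824787]
0.05 368 [ 0.517 -0.104  0.05 ] [ 0.559 -0.071  0.058]
0.058 213 [ 0.515 -0.104  0.058] [ 0.563 -0.075  0.066]
0.066 396 [ 0.519 -0.097  0.066] [ 0.563 -0.075  0.074]
0.074 229 [ 0.52  -0.098  0.074] [ 0.555 -0.076  0.082]
0.082 210 [ 0.519 -0.101  0.082] [ 0.554 -0.077  0.09 ]
0.09 257 [ 0.521 -0.09   0.09 ] [ 0.553 -0.078  0.098]
0.098 427 [ 0.525 -0.097  0.098] [ 0.553 -0.078  0.105]
0.106 118 [ 0.523 -0.098  0.108] [ 0.551 -0.08   0.114]
0.114 746 [ 0.508 -0.104  0.114] [ 0.565 -0.08   0.122]
0.122 322 [ 0.509 -0.101  0.122] [ 0.567 -0.08   0.13 ]
0.13 313 [ 0.509 -0.101  0.13 ] [ 0.566 -0.078  0.138]
0.138 47 [ 0.51  -0.086  0.138] [ 0.567 -0.08   0.143]
```

View pics/w3.png

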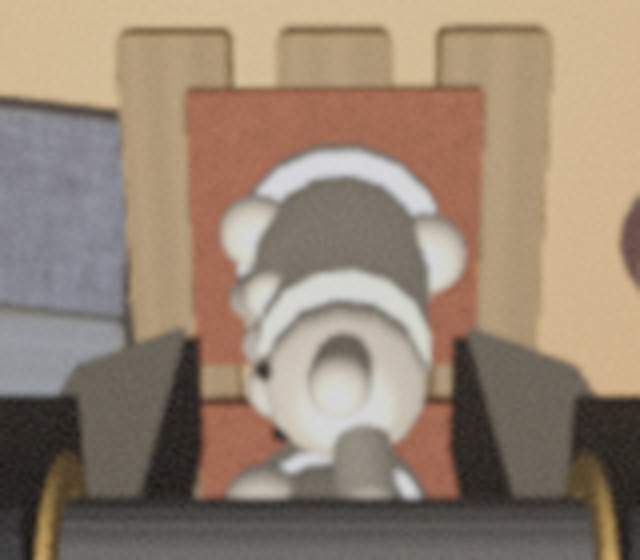

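play_rows(rows=[[0, 0, 0, 0, 0, 0, 0.34], [0, 0, 0, 0, 0, 0, 0.34], [0, 0, 0, 0, 0, 0, 0.34]], squeeze=5)

```text
time: 4.95
tool_pos: [0.5367, -0.0923, 0.0938]
tool_rot: [3.142, 0.0, 1.48]
contact_force: [-0.8, -0.7, 0.3]
opening: 0.0313
grip_force: 0.0
```

play_rows(rows=[[0, 0, 0, 0, 0, 0, 0.28], [0, 0, 0, 0, 0, 0, 0.28], [0, 0, 0, 0, 0, 0, 0.28]])

```text
time: 5.25
tool_pos: [0.5371, -0.0924, 0.094]
tool_rot: [3.141, 0.0, 1.48]
contact_force: [0.7, -0.1, 1.5]
opening: 0.0261
grip_force: 0.6
```

play_rows(rows=[[0, 0, 0, 0, 0, 0, 0.1], [0, 0, 0, 0, 0, 0, 0.1], [0, 0, 0, 0, 0, 0, 0.1], [0, 0, 0, 0, 0, 0, 0.1], [0, 0, 0, 0, 0, 0, 0.1], [0, 0, 0, 0, 0, 0, 0.1]])

```text
time: 5.85
tool_pos: [0.5372, -0.0924, 0.0941]
tool_rot: [3.14, 0.0, 1.48]
contact_force: [1.6, 0.4, 6.2]
opening: 0.022
grip_force: 5.6
```

The pads are soft: first contact came at about 30 mm, which matches the rabbit's body. I'll firm up the grip and lift a little as a test.

play_rows(rows=[[0, 0, 0, 0, 0, 0, 0.05], [0, 0, 0, 0, 0, 0, 0.05], [0, 0, 0, 0, 0, 0, 0.05], [0, 0, 0, 0, 0, 0, 0.05], [0, 0, -0.2, 0, 0, 0, 0.05], [0, 0, -0.4, 0, 0, 0, 0.05], [0, 0, -0.7, 0, 0, 0, 0.05], [0, 0, -1, 0, 0, 0, 0.05], [0, 0, -1, 0, 0, 0, 0.05]], squeeze=12)

```text
time: 6.75
tool_pos: [0.5363, -0.0922, 0.1037]
tool_rot: [-3.141, -0.0, 1.48]
contact_force: [0.2, 0.6, -0.9]
opening: 0.0082
grip_force: 15.4
```

```bash
cat >> h.py <<'E'
def held(s,p,d):
    "points of white thing around the TCP in tool frame mm: per height above the lowest plinth"
    c=cam('wrist',s); P=points(c,d); Rt=R.from_euler('xyz',s['tool_rot'])
    L=Rt.inv().apply(P.reshape(-1,3)-s['tool_pos'])*1000
    hsv=cv2.cvtColor(p,cv2.COLOR_RGB2HSV).reshape(-1,3)
    k=(d.ravel()>0)&(hsv[:,1]<70)&(hsv[:,2]>130)&(abs(L[:,1])<40)&(L[:,0]>-5)&(L[:,0]<40)&(L[:,2]<70)
    L=L[k]
    for lo in range(-45,70,6):
        Q=L[(L[:,2]>=lo)&(L[:,2]<lo+6)]
        if len(Q)>10: print(lo,len(Q),'x<=%.0f'%np.percentile(Q[:,0],98),'y',np.percentile(Q[:,1],[2,98]).round(0))
E
python3 - <<'E'
from h import *
s=robot.observe(); p,d=optics.read_camera('wrist'); print(s['tool_pos'],s['grip_force'],s['opening'],s['contact_force']); held(s,p,d)
cv2.imwrite('pics/w4.png',cv2.resize(p[130:290,240:400],None,fx=3.5,fy=3.5,interpolation=2)[:,:,::-1])
go(.510,.305,.0,1.755)
E
```

```text
[ 0.53630997 -0.09219817  0.10365509] 15.364846538286656 0.008188515371784201 [ 0.22136828  0.61009555 -0.90523372]
-39 195 x<=14 y [-5.  3.]
-33 33 x<=11 y [-5.  6.]
-27 125 x<=10 y [-6.  3.]
-21 157 x<=11 y [-11.   7.]
-15 99 x<=12 y [-16.   9.]
-9 122 x<=12 y [-14.  12.]
-3 211 x<=13 y [-14.  12.]
3 85 x<=12 y [-17.  13.]
9 28 x<=10 y [-19.  14.]
15 35 x<=7 y [-21.  15.]
21 16 x<=5 y [14. 18.]
27 111 x<=8 y [13. 23.]
33 157 x<=14 y [-22.  21.]
39 62 x<=15 y [-23.  20.]
45 295 x<=18 y [-19.  19.]
51 27 x<=18 y [-24.  19.]
shift cm [39.31 -6.22 10.36] rotvec [-0.001 -0.    -0.275] dist 41.1
```

View pics/w4.png

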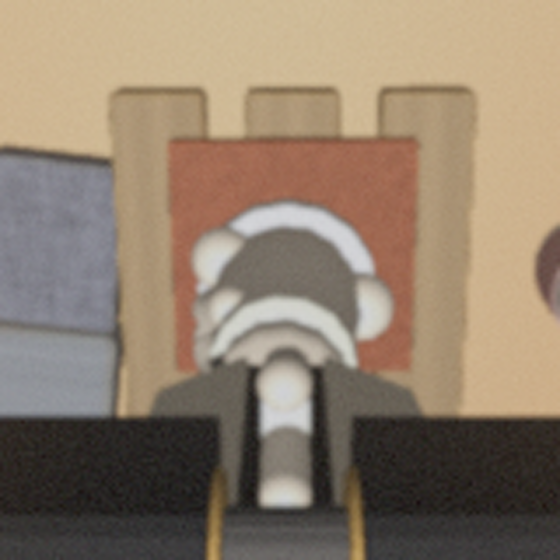

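```bash
python3 - <<'E'
from h import *
for k in range(2):
    s=robot.observe(); p,d=optics.read_camera('wrist'); c=cam('wrist',s); P=points(c,d); z=P[...,2]
    hsv=cv2.cvtColor(p,cv2.COLOR_RGB2HSV)
    # plinth band (crop 240..370, 200..240)/3.5 ; tile
    W=(hsv[...,1]<60)&(hsv[...,2]>170); W[:187]=0;W[198:]=0;W[:,305:345]&=True;W[:,:305]=0;W[:,345:]=0
    print(s['tool_pos'][2],'plinth top z',np.median(z[W]),W.sum(),'ymax',np.percentile(P[W][:,1],99),'tile z',np.median(z[172:185,300:350]),'ear top',np.percentile(z[225:270,312:335],97),s['opening'],s['grip_force'],s['contact_force'][2])
E
```

```text
0.10345081360442118 plinth top z 0.057195607790258535 191 ymax -0.07392576599038675 tile z 0.0464606848175001 ear top 0.1611383737257098 0.008278128383117157 15.364642327676847 -0.16701102395662248
0.10333131127424969 plinth top z 0.057072710082748404 194 ymax -0.07387721858854902 tile z 0.04654825357714687 ear top 0.16158538165434683 0.008349542247918193 15.364596026611252 -1.2096027446358444
```

The lift was partly a slip: the strong squeeze splays the fingers and pushes the figurine down. I'll set it back down, then regrip lightly and lower.

play_rows(rows=[[0, 0, 0.15, 0, 0, 0, 0.05], [0, 0, 0.3, 0, 0, 0, 0.05], [0, 0, 0.35, 0, 0, 0, 0.05], [0, 0, 0.35, 0, 0, 0, 0.2], [0, 0, 0.35, 0, 0, 0, 0.3], [0, 0, 0.35, 0, 0, 0, 0.42], [0, 0, 0.35, 0, 0, 0, 0.42], [0, 0, 0.6, 0, 0, 0, 0.42], [0, 0, 0.9, 0, 0, 0, 0.42], [0, 0, 1.05, 0, 0, 0, 0.42], [0, 0, 1.05, 0, 0, 0, 0.42], [0, 0, 1.05, 0, 0, 0, 0.3], [0, 0, 1.05, 0, 0, 0, 0.25], [0, 0, 1.05, 0, 0, 0, 0.2], [0, 0, 1.05, 0, 0, 0, 0.2], [0, 0, 1.05, 0, 0, 0, 0.2], [0, 0, 1.05, 0, 0, 0, 0.2], [0, 0, 1.05, 0, 0, 0, 0.2]], squeeze=4)

```text
time: 8.7
tool_pos: [0.5369, -0.0924, 0.0934]
tool_rot: [3.141, 0.0, 1.48]
contact_force: [-0.6, 0.3, 1.7]
opening: 0.0235
grip_force: 3.6
```

play_rows(rows=[[0, 0, 0, 0, 0, 0, 0.2], [0, 0, -0.1, 0, 0, 0, 0.2], [0, 0, -0.3, 0, 0, 0, 0.2], [0, 0, -0.6, 0, 0, 0, 0.2], [0, 0, -0.9, 0, 0, 0, 0.2], [0, 0, -1, 0, 0, 0, 0.2], [0, 0, -1, 0, 0, 0, 0.2]])

```text
time: 9.4
tool_pos: [0.5368, -0.0923, 0.1034]
tool_rot: [3.141, 0.0, 1.48]
contact_force: [-0.7, 0.3, -0.8]
opening: 0.018
grip_force: 0.0
```

```bash
cat >> h.py <<'E'
def plinth():
    "height of plinth top and its far edge, from the wrist camera (white pixels low in front of the tool)"
    s=robot.observe(); p,d=optics.read_camera('wrist'); c=cam('wrist',s); P=points(c,d); Rt=R.from_euler('xyz',s['tool_rot'])
    L=(Rt.inv().apply(P.reshape(-1,3)-s['tool_pos'])*1000).reshape(P.shape); hsv=cv2.cvtColor(p,cv2.COLOR_RGB2HSV)
    m=(hsv[...,1]<60)&(hsv[...,2]>150)&(abs(L[...,1])<16)&(L[...,0]>14)&(L[...,0]<28)&(L[...,2]>28)&(L[...,2]<60)
    print('tcp',s['tool_pos'].round(4),'yaw',s['tool_rot'][2].round(3),'plinth top: tool z %.1f world z %.4f n %d xmax %.1f ymid %.1f'%(np.median(L[m][:,2]),np.median(P[m][:,2]),m.sum(),np.percentile(L[m][:,0],98),np.mean(L[m][:,1])),'open %.4f grip %.1f fz %.1f t %.2f'%(s['opening'],s['grip_force'],s['contact_force'][2],s['time']))
    return s,p,d
E
python3 -c "
from h import *
plinth(); go(.506,.315,.25,1.755)"
```

```text
tcp [ 0.5368 -0.0923  0.1034] yaw 1.48 plinth top: tool z 49.1 world z 0.0543 n 95 xmax 17.5 ymid -0.7 open 0.0180 grip 0.0 fz -0.8 t 9.40
shift cm [ 40.28  -6.76 -14.68] rotvec [ 0.     0.    -0.275] dist 43.4
```

```bash
python3 - <<'E'
from h import *
m=optics.camera_model('wrist'); T=np.array(m['tool_from_camera']); print(T.round(4).tolist(), m['fx'],m['dist'])
K,d_,_,_=cam('wrist',robot.observe())
def proj(pt):
    q=np.linalg.inv(T)@np.r_[np.array(pt)/1000,1]; q=q[:3]*[1,-1,-1]
    return cv2.projectPoints(q.reshape(1,3),np.zeros(3),np.zeros(3),K,d_)[0].ravel().round(0)
for z in (17,0,-20,-40): print(z,proj((9.5,46,z)),proj((9.5,9,z)))
s=robot.observe(); p,d=optics.read_camera('wrist'); c=cam('wrist',s); P=points(c,d)
L=(R.from_euler('xyz',s['tool_rot']).inv().apply((P.reshape(-1,3)-s['tool_pos']))*1000).reshape(P.shape)
for v in range(215,262,4): print(v,[tuple(L[v,u].round(0).astype(int)) for u in range(340,372,5)])
E
```

```text
[[0.0002, 0.9541, 0.2995, 0.0804], [1.0, -0.0002, -0.0002, -0.0011], [-0.0001, 0.2995, -0.9541, -0.1804], [0.0, 0.0, 0.0, 1.0]] 282.10845216623954 [-0.02330591  0.          0.          0.          0.        ]
17 [384. 211.] [335. 211.]
0 [390. 219.] [336. 219.]
-20 [397. 231.] [337. 231.]
-40 [406. 245.] [339. 246.]
215 [(np.int64(3), np.int64(14), np.int64(24)), (np.int64(1), np.int64(18), np.int64(31)), (np.int64(-1), np.int64(22), np.int64(35)), (np.int64(-9), np.int64(29), np.int64(56)), (np.int64(-11), np.int64(35), np.int64(63)), (np.int64(-11), np.int64(39), np.int64(62)), (np.int64(-12), np.int64(44), np.int64(63))]
219 [(np.int64(2), np.int64(13), np.int64(18)), (np.int64(-3), np.int64(18), np.int64(31)), (np.int64(-4), np.int64(22), np.int64(33)), (np.int64(-13), np.int64(29), np.int64(56)), (np.int64(-16), np.int64(35), np.int64(64)), (np.int64(-15), np.int64(39), np.int64(62)), (np.int64(-15), np.int64(44), np.int64(63))]
223 [(np.int64(3), np.int64(13), np.int64(9)), (np.int64(-6), np.int64(18), np.int64(31)), (np.int64(-9), np.int64(23), np.int64(37)), (np.int64(-17), n
[... 2326 characters left out ...]
 np.int64(-95)), (np.int64(35), np.int64(15), np.int64(-95))]
255 [(np.int64(8), np.int64(9), np.int64(-48)), (np.int64(10), np.int64(11), np.int64(-52)), (np.int64(10), np.int64(14), np.int64(-52)), (np.int64(33), np.int64(11), np.int64(-93)), (np.int64(36), np.int64(12), np.int64(-98)), (np.int64(35), np.int64(13), np.int64(-97)), (np.int64(36), np.int64(15), np.int64(-99))]
259 [(np.int64(8), np.int64(9), np.int64(-53)), (np.int64(10), np.int64(11), np.int64(-56)), (np.int64(10), np.int64(13), np.int64(-56)), (np.int64(32), np.int64(11), np.int64(-94)), (np.int64(35), np.int64(11), np.int64(-100)), (np.int64(35), np.int64(13), np.int64(-100)), (np.int64(36), np.int64(14), np.int64(-101))]
```

The depth image shows the fingertips 23 mm behind the reported TCP, where the interface text puts them 17 mm ahead. So the real grasp point is about 42 mm behind the TCP, and I was pinching the rabbit's head. The gripper body's position confirms it. From here on I'll command about 40 mm lower.

play_rows(rows=[[0, 0, -0.3, 0, 0, 0, 0.4], [0, 0, -0.3, 0, 0, 0, 0.7], [0, 0, -0.3, 0, 0, 0, 0.9], [0, 0, -0.3, 0, 0, 0, 0.9], [0, 0, -0.3, 0, 0, 0, 0.9], [0, 0, 1, 0, 0, 0, 0.9], [0, 0, 3, 0, 0, 0, 0.9], [0, 0, 4.3, 0, 0, 0, 0.9], [0, 0, 5, 0, 0, 0, 0.9], [0, 0, 5, 0, 0, 0, 0.6], [0, 0, 5, 0, 0, 0, 0.45], [0, 0, 5, 0, 0, 0, 0.35], [0, 0, 5, 0, 0, 0, 0.3], [0, 0, 5, 0, 0, 0, 0.25], [0, 0, 5, 0, 0, 0, 0.2], [0, 0, 5, 0, 0, 0, 0.2], [0, 0, 5, 0, 0, 0, 0.2], [0, 0, 5, 0, 0, 0, 0.2]], squeeze=10)

```text
time: 11.3
tool_pos: [0.5368, -0.0923, 0.0533]
tool_rot: [3.141, 0.0, 1.48]
contact_force: [0.5, -0.9, 0.6]
opening: 0.0318
grip_force: 9.9
```

play_rows(rows=[[0, 0, 0, 0, 0, 0, 0.2], [0, 0, 0, 0, 0, 0, 0.2], [0, 0, 0, 0, 0, 0, 0.2], [0, 0, 0, 0, 0, 0, 0.2]])

```text
time: 11.7
tool_pos: [0.5368, -0.0923, 0.0533]
tool_rot: [3.141, 0.0, 1.48]
contact_force: [0.2, -0.2, 0.9]
opening: 0.0311
grip_force: 10.0
```

play_rows(rows=[[0, 0, -0.3, 0, 0, 0, 0.2], [0, 0, -1, 0, 0, 0, 0.2], [0, 0, -2, 0, 0, 0, 0.2], [0, 0, -4, 0, 0, 0, 0.2], [0, 0, -6.5, 0, 0, 0, 0.2], [0, 0, -9, 0, 0, 0, 0.2], [0, 0, -11, 0, 0, 0, 0.2], [0, 0, -12, 0, 0, 0, 0.2], [0, 0, -12, 0, 0, 0, 0.2]])

```text
time: 12.6
tool_pos: [0.5375, -0.0925, 0.1749]
tool_rot: [3.138, 0.001, 1.48]
contact_force: [-0.1, 0.5, -1.4]
opening: 0.0317
grip_force: 9.8
```

```bash
python3 - <<'E'
from h import *
s=robot.observe(); p,d=optics.read_camera('wrist'); c=cam('wrist',s); P=points(c,d); Rt=R.from_euler('xyz',s['tool_rot'])
L=(Rt.inv().apply(P.reshape(-1,3)-s['tool_pos'])*1000).reshape(P.shape); hsv=cv2.cvtColor(p,cv2.COLOR_RGB2HSV)
m=(hsv[...,1]<70)&(hsv[...,2]>140)&(abs(L[...,1])<26)&(L[...,0]>12)&(L[...,0]<30)&(L[...,2]>-12)&(L[...,2]<20)
Q=L[m]; print(m.sum(),np.histogram(Q[:,2],8),np.percentile(Q[:,0],99),s['opening'],s['grip_force'],s['contact_force'],s['tool_pos'])
go(.503,.315,.173,1.755)
E
```

```text
304 (array([ 14,  10,   1,   2,  48, 197,  27,   5]), array([-10.19977962,  -8.48525516,  -6.7707307 ,  -5.05620625,
        -3.34168179,  -1.62715733,   0.08736712,   1.80189158,
         3.51641604])) 17.637841883764555 0.031662406141689595 9.815652953197969 [-0.11014196  0.45581569 -1.38818243] [ 0.53745374 -0.09250712  0.17491364]
shift cm [ 4.026e+01 -7.070e+00  4.000e-02] rotvec [ 0.001  0.    -0.275] dist 40.9
```

The grip is solid, with a 31 mm opening and no slip. Now I'll carry the rabbit to compartment 1.

play_rows(rows=[[2, -0.3, 0, 0, 0, -0.01, 0.2], [5.5, -1, 0, 0, 0, -0.04, 0.2], [9.5, -1.7, 0, 0, 0, -0.07, 0.2], [14, -2.5, 0, 0, 0, -0.1, 0.2], [18.5, -3.2, 0, 0, 0, -0.13, 0.2], [23, -4, 0, 0, 0, -0.16, 0.2], [27.5, -4.8, 0, 0, 0, -0.19, 0.2], [32, -5.6, 0, 0, 0, -0.22, 0.2], [36, -6.3, 0, 0, 0, -0.25, 0.2], [38.5, -6.8, 0, 0, 0, -0.265, 0.2], [39.8, -7, 0, 0, 0, -0.275, 0.2], [40.05, -7.05, 3, 0, 0, -0.275, 0.2], [40.05, -7.05, 7, 0, 0, -0.275, 0.2], [40.05, -7.05, 10.5, 0, 0, -0.275, 0.2], [40.05, -7.05, 12.5, 0, 0, -0.275, 0.2], [40.05, -7.05, 12.5, 0, 0, -0.275, 0.2], [40.05, -7.05, 12.5, 0, 0, -0.275, 0.2]])

```text
time: 14.35
tool_pos: [0.5032, 0.3123, 0.0481]
tool_rot: [-3.141, 0.0, 1.754]
contact_force: [0.8, 0.5, -0.2]
opening: 0.0312
grip_force: 9.8
```

```bash
cat >> h.py <<'E'
BOX=[(.5034,.3124),(.5161,.2436),(.5289,.1748),(.5416,.1060)]
def where():
    "plinth edge of the held figurine, in tool mm (near the centre line)"
    s=robot.observe(); p,d=optics.read_camera('wrist'); c=cam('wrist',s); P=points(c,d); Rt=R.from_euler('xyz',s['tool_rot'])
    L=(Rt.inv().apply(P.reshape(-1,3)-s['tool_pos'])*1000).reshape(P.shape); hsv=cv2.cvtColor(p,cv2.COLOR_RGB2HSV)
    m=(hsv[...,1]<70)&(hsv[...,2]>140)&(abs(L[...,1])<26)&(L[...,0]>12)&(L[...,0]<30)&(L[...,2]>-12)&(L[...,2]<20)
    Q=L[m]; Q=Q[abs(Q[:,2]-np.median(Q[:,2]))<3] if len(Q) else np.zeros((1,3))
    print('plinth top tool z %.1f xmax %.1f y %.1f..%.1f n %d'%(np.median(Q[:,2]),np.percentile(Q[:,0],98),*np.percentile(Q[:,1],[2,98]),len(Q)))
    print('tcp',s['tool_pos'].round(4),'rot',s['tool_rot'].round(3),'open %.4f grip %.1f f %s t %.2f'%(s['opening'],s['grip_force'],s['contact_force'].round(1),s['time']))
    return s,p,d
E
python3 - <<'E'
from h import *
s,p,d=where(); go(*BOX[0],.0155,1.755)
cv2.imwrite('pics/b1.png',p[:,:,::-1])
E
```

```text
plinth top tool z -1.1 xmax 17.9 y -14.2..12.2 n 294
tcp [0.5032 0.3123 0.0481] rot [-3.141  0.     1.754] open 0.0312 grip 9.8 f [ 0.8  0.5 -0.2] t 14.35
shift cm [-0.03 -0.05  3.36] rotvec [ 0.001 -0.    -0.001] dist 3.4
```

View pics/b1.png

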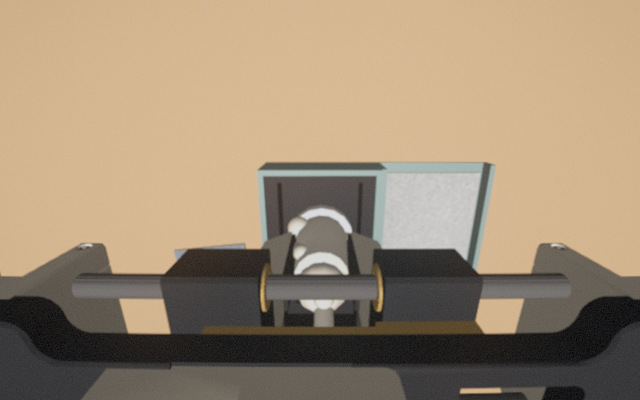

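Wrist view: the rabbit hangs over the end compartment. Its plinth at (325,225) is centred between the box walls at columns 265 and 385. Lowering it now.

play_rows(rows=[[0, 0, 1, 0, 0, 0, 0.2], [0, 0, 2, 0, 0, 0, 0.2], [0, 0, 2.6, 0, 0, 0, 0.2], [0, 0, 2.9, 0, 0, 0, 0.2], [0, 0, 3.1, 0, 0, 0, 0.2], [0, 0, 3.25, 0, 0, 0, 0.2], [0, 0, 3.25, 0, 0, 0, 0.2], [0, 0, 3.25, 0, 0, 0, 0.2]])

```text
time: 15.2
tool_pos: [0.5031, 0.313, 0.0159]
tool_rot: [3.141, -0.0, 1.755]
contact_force: [0.3, -0.7, -1.5]
opening: 0.0314
grip_force: 9.8
```

play_rows(rows=[[0, 0, 0.05, 0, 0, 0, 0.2], [0, 0, 0.1, 0, 0, 0, 0.2], [0, 0, 0.1, 0, 0, 0, 0.2]])

```text
time: 15.5
tool_pos: [0.5031, 0.3131, 0.0152]
tool_rot: [3.141, -0.0, 1.755]
contact_force: [-0.9, -0.1, 4.2]
opening: 0.0318
grip_force: 10.2
```

Contact felt at 4.2 N. Releasing, rising, and going back over the bear.

play_rows(rows=[[0, 0, 0, 0, 0, 0, 0.45], [0, 0, 0, 0, 0, 0, 0.55], [0, 0, 0, 0, 0, 0, 0.6], [0, 0, 0, 0, 0, 0, 0.6], [0, 0, -1, 0, 0, 0, 0.6], [0, 0, -3.5, 0, 0, 0, 0.6], [0, 0, -7, 0, 0, 0, 0.6], [0, 0, -11, 0, 0, 0, 0.6], [0, 0, -15, 0, 0, 0, 0.7]])

```text
time: 16.4
tool_pos: [0.5027, 0.3128, 0.1668]
tool_rot: [3.141, 0.0, 1.755]
contact_force: [1.2, -0.0, -0.9]
opening: 0.0594
grip_force: 0.0
```

```bash
python3 - <<'E'
from h import *
T,d=optics.read_camera('top'); c=cam('top'); P=points(c,d); z=P[...,2]
m=(z>.07)&(z<.105)&(P[...,1]>.27)&(P[...,1]<.35)&(P[...,0]>.45)&(P[...,0]<.55); print('rabbit in box',m.sum(),P[m].mean(0),P[m].max(0))
s=robot.observe();print(s['tool_pos'],s['time'])
go(.5275,-.1595,.17,1.482)
E
```

```text
rabbit in box 103 [0.50195147 0.30669677 0.08424379] [0.51551074 0.32181632 0.10012009]
[0.50585885 0.31442342 0.17449018] 16.45
shift cm [-46.99  -6.56   0.23] rotvec [ 0.011 -0.005  0.273] dist 47.4
```

play_rows(rows=[[-2, -0.3, -0.5, 0, 0, 0.01, 0.95], [-6, -0.8, -0.5, 0, 0, 0.03, 0.95], [-10.5, -1.4, -0.5, 0, 0, 0.06, 0.95], [-15, -2, -0.5, 0, 0, 0.09, 0.95], [-19.5, -2.6, -0.5, 0, 0, 0.12, 0.95], [-24, -3.2, -0.5, 0, 0, 0.15, 0.95], [-28.5, -3.8, -0.5, 0, 0, 0.18, 0.95], [-33, -4.4, -0.5, 0, 0, 0.21, 0.95], [-37.5, -5, -0.5, 0, 0, 0.24, 0.95], [-41.5, -5.6, -0.5, 0, 0, 0.26, 0.95], [-45, -6.1, -0.5, 0, 0, 0.273, 0.95], [-46.6, -6.25, -0.5, 0, 0, 0.273, 0.95], [-46.9, -6.3, -0.5, 0, 0, 0.273, 0.95], [-46.9, -6.3, -0.5, 0, 0, 0.273, 0.95], [-46.9, -6.3, -0.5, 0, 0, 0.273, 0.95]])

```text
time: 17.95
tool_pos: [0.5268, -0.1581, 0.1698]
tool_rot: [-3.141, -0.0, 1.483]
contact_force: [-0.4, -0.8, -0.2]
opening: 0.0876
grip_force: 0.0
```

```bash
python3 - <<'E'
from h import *
s=robot.observe(); print(s['opening'],s['time'],s['tool_pos']); go(.5275,-.1595,.0533,1.482)
p,d=optics.read_camera('wrist'); c=cam('wrist',s); P=points(c,d); z=P[...,2]
hsv=cv2.cvtColor(p,cv2.COLOR_RGB2HSV)
for zz in np.arange(.048,.15,.008):
    Q=P[(z>zz)&(z<zz+.008)&(abs(P[...,0]-.53)<.035)&(abs(P[...,1]+.15)<.03)&(hsv[...,1]<110)&(p.max(2)>110)&(d>0)]
    if len(Q)>5: print(zz.round(3),len(Q),np.percentile(Q,2,axis=0).round(3),np.percentile(Q,98,axis=0).round(3))
E
```

```text
0.08756195536352872 17.95 [ 0.52678165 -0.15810384  0.16980384]
shift cm [-0.14  0.09 11.65] rotvec [-0.    -0.     0.001] dist 11.7
0.048 125 [ 0.516 -0.158  0.048] [ 0.552 -0.139  0.056]
0.056 33 [ 0.507 -0.167  0.056] [ 0.543 -0.138  0.064]
0.064 114 [ 0.508 -0.165  0.064] [ 0.55  -0.138  0.072]
0.072 70 [ 0.513 -0.159  0.072] [ 0.551 -0.14   0.08 ]
0.08 75 [ 0.511 -0.157  0.08 ] [ 0.549 -0.139  0.088]
0.088 120 [ 0.514 -0.154  0.088] [ 0.548 -0.137  0.096]
0.096 283 [ 0.516 -0.155  0.096] [ 0.549 -0.136  0.104]
0.104 34 [ 0.518 -0.155  0.104] [ 0.547 -0.143  0.108]
0.112 102 [ 0.508 -0.163  0.113] [ 0.546 -0.143  0.12 ]
0.12 414 [ 0.512 -0.173  0.12 ] [ 0.548 -0.144  0.128]
0.128 779 [ 0.519 -0.172  0.128] [ 0.543 -0.139  0.136]
0.136 164 [ 0.526 -0.179  0.136] [ 0.536 -0.141  0.139]
```

play_rows(rows=[[-0.1, 0.4, 1.5, 0, 0, 0, 0.95], [-0.1, 0.4, 5, 0, 0, 0, 0.95], [-0.1, 0.4, 8.5, 0, 0, 0, 0.95], [-0.1, 0.4, 10.8, 0, 0, 0, 0.95], [-0.1, 0.4, 11.65, 0, 0, 0, 0.95], [-0.1, 0.4, 11.65, 0, 0, 0, 0.8], [-0.1, 0.4, 11.65, 0, 0, 0, 0.6], [-0.1, 0.4, 11.65, 0, 0, 0, 0.45], [-0.1, 0.4, 11.65, 0, 0, 0, 0.38], [-0.1, 0.4, 11.65, 0, 0, 0, 0.3], [-0.1, 0.4, 11.65, 0, 0, 0, 0.25], [-0.1, 0.4, 11.65, 0, 0, 0, 0.25], [-0.1, 0.4, 11.65, 0, 0, 0, 0.25], [-0.1, 0.4, 11.65, 0, 0, 0, 0.25]])

```text
time: 19.4
tool_pos: [0.5308, -0.1611, 0.0534]
tool_rot: [3.141, 0.0, 1.482]
contact_force: [0.2, -0.3, 0.8]
opening: 0.0384
grip_force: 10.1
```

play_rows(rows=[[0, 0, 0, 0, 0, 0, 0.25], [0, 0, -0.3, 0, 0, 0, 0.25], [0, 0, -1, 0, 0, 0, 0.25], [0, 0, -2, 0, 0, 0, 0.25], [0, 0, -4, 0, 0, 0, 0.25], [0, 0, -6.5, 0, 0, 0, 0.25], [0, 0, -9, 0, 0, 0, 0.25], [0, 0, -11, 0, 0, 0, 0.25], [0, 0, -12, 0, 0, 0, 0.25], [0, 0, -12, 0, 0, 0, 0.25]])

```text
time: 20.4
tool_pos: [0.5314, -0.1613, 0.1749]
tool_rot: [3.139, 0.001, 1.482]
contact_force: [0.1, 0.3, -2.1]
opening: 0.0383
grip_force: 9.8
```

```bash
python3 -c "
from h import *
where(); go(*BOX[1],.173,1.755)"
```

```text
plinth top tool z -0.9 xmax 22.7 y -11.2..16.5 n 255
tcp [ 0.5314 -0.1613  0.1749] rot [3.139e+00 1.000e-03 1.482e+00] open 0.0383 grip 9.8 f [ 0.1  0.3 -2.1] t 20.40
shift cm [ 4.017e+01 -5.050e+00  3.000e-02] rotvec [ 0.001  0.    -0.273] dist 40.5
```

play_rows(rows=[[2, -0.3, 0, 0, 0, -0.01, 0.25], [5.5, -0.7, 0, 0, 0, -0.04, 0.25], [9.5, -1.2, 0, 0, 0, -0.07, 0.25], [14, -1.8, 0, 0, 0, -0.1, 0.25], [18.5, -2.3, 0, 0, 0, -0.13, 0.25], [23, -2.9, 0, 0, 0, -0.16, 0.25], [27.5, -3.5, 0, 0, 0, -0.19, 0.25], [32, -4.1, 0, 0, 0, -0.22, 0.25], [36, -4.6, 0, 0, 0, -0.25, 0.25], [38.5, -4.9, 0, 0, 0, -0.265, 0.25], [39.8, -5, 0, 0, 0, -0.273, 0.25], [40.15, -5.05, 0, 0, 0, -0.273, 0.25], [40.15, -5.05, 3, 0, 0, -0.273, 0.25], [40.15, -5.05, 7, 0, 0, -0.273, 0.25], [40.15, -5.05, 10.5, 0, 0, -0.273, 0.25], [40.15, -5.05, 12.5, 0, 0, -0.273, 0.25], [40.15, -5.05, 12.5, 0, 0, -0.273, 0.25]])

```text
time: 22.15
tool_pos: [0.514, 0.2411, 0.0448]
tool_rot: [-3.134, 0.001, 1.753]
contact_force: [-0.1, -0.7, -1.3]
opening: 0.0388
grip_force: 9.8
```

```bash
python3 -c "
from h import *
s,p,d=where(); go(*BOX[1],.0155,1.755)
cv2.imwrite('pics/b2.png',p[100:300,200:450][:,:,::-1])"
```

```text
plinth top tool z -0.9 xmax 23.1 y -11.4..16.3 n 265
tcp [0.514  0.2411 0.0448] rot [-3.134e+00  1.000e-03  1.753e+00] open 0.0388 grip 9.8 f [-0.1 -0.7 -1.3] t 22.15
shift cm [0.17 0.11 3.15] rotvec [-0.003  0.001 -0.002] dist 3.2
```

View pics/b2.png

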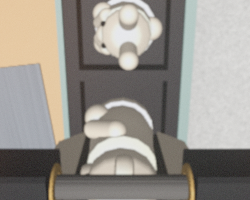

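The rabbit stands upright in compartment 1 at crop pixel (128,30), and the bear hangs over compartment 2 at (125,130).

play_rows(rows=[[0.1, 0, 1, 0, 0, 0, 0.25], [0.1, 0, 2, 0, 0, 0, 0.25], [0.1, 0, 2.6, 0, 0, 0, 0.25], [0.1, 0, 2.9, 0, 0, 0, 0.25], [0.1, 0, 3.1, 0, 0, 0, 0.25], [0.1, 0, 3.2, 0, 0, 0, 0.25], [0.1, 0, 3.25, 0, 0, 0, 0.25], [0.1, 0, 3.25, 0, 0, 0, 0.25]])

```text
time: 23.0
tool_pos: [0.516, 0.2444, 0.0158]
tool_rot: [3.141, 0.0, 1.755]
contact_force: [-0.4, -0.1, -1.6]
opening: 0.0387
grip_force: 9.8
```

play_rows(rows=[[0, 0, 0.05, 0, 0, 0, 0.25], [0, 0, 0.1, 0, 0, 0, 0.25], [0, 0, 0.1, 0, 0, 0, 0.25]])

```text
time: 23.3
tool_pos: [0.5161, 0.2445, 0.0154]
tool_rot: [3.141, -0.0, 1.755]
contact_force: [-1.5, -0.2, 4.0]
opening: 0.0385
grip_force: 10.2
```

play_rows(rows=[[0, 0, 0, 0, 0, 0, 0.5], [0, 0, 0, 0, 0, 0, 0.6], [0, 0, 0, 0, 0, 0, 0.65], [0, 0, 0, 0, 0, 0, 0.65], [0, 0, -1, 0, 0, 0, 0.65], [0, 0, -3.5, 0, 0, 0, 0.65], [0, 0, -7, 0, 0, 0, 0.65], [0, 0, -11, 0, 0, 0, 0.65], [0, 0, -14.5, 0, 0, 0, 0.8], [0, 0, -15.5, 0, 0, 0, 0.95], [0, 0, -15.5, 0, 0, 0, 0.95]])

```text
time: 24.4
tool_pos: [0.5168, 0.2447, 0.1719]
tool_rot: [3.137, -0.0, 1.755]
contact_force: [-0.4, 0.1, 0.1]
opening: 0.0789
grip_force: 0.0
```

play_rows(rows=[[-2, -0.3, 0, 0, 0, 0.01, 0.95], [-6, -1, 0, 0, 0, 0.03, 0.95], [-10.5, -1.7, 0, 0, 0, 0.06, 0.95], [-15, -2.4, 0, 0, 0, 0.09, 0.95], [-19.5, -3.2, 0, 0, 0, 0.12, 0.95], [-24, -4, 0, 0, 0, 0.15, 0.95], [-28.5, -4.7, 0, 0, 0, 0.18, 0.95], [-33, -5.4, 0, 0, 0, 0.21, 0.95], [-37.5, -6.2, 0, 0, 0, 0.24, 0.95], [-42, -7, 0, 0, 0, 0.26, 0.95], [-45.5, -7.6, 0, 0, 0, 0.273, 0.95], [-47, -7.8, 0, 0, 0, 0.273, 0.95], [-47.2, -7.9, 0, 0, 0, 0.273, 0.95], [-47.2, -7.9, 0, 0, 0, 0.273, 0.95], [-47.2, -7.9, 0, 0, 0, 0.273, 0.95]])

```text
time: 25.9
tool_pos: [0.5245, -0.2323, 0.1694]
tool_rot: [-3.141, -0.001, 1.483]
contact_force: [-0.6, 0.2, -0.2]
opening: 0.0875
grip_force: 0.0
```

```bash
python3 - <<'E'
from h import *
s=robot.observe(); print(s['opening'],s['time'],s['tool_pos']); go(.525,-.234,.057,1.482)
p,d=optics.read_camera('wrist'); c=cam('wrist',s); P=points(c,d); z=P[...,2]
hsv=cv2.cvtColor(p,cv2.COLOR_RGB2HSV)
for zz in np.arange(.048,.14,.008):
    Q=P[(z>zz)&(z<zz+.008)&(abs(P[...,0]-.53)<.035)&(abs(P[...,1]+.225)<.04)&(hsv[...,1]<110)&(p.max(2)>110)&(d>0)]
    if len(Q)>5: print(zz.round(3),len(Q),np.percentile(Q,2,axis=0).round(3),np.percentile(Q,98,axis=0).round(3))
q,d=optics.read_camera('top'); c=cam('top'); P=points(c,d); z=P[...,2]
for i,(x,y) in enumerate(BOX[:2]):
    m=(z>.06)&(z<.12)&(np.hypot(P[...,0]-x,P[...,1]-y)<.035); print('box',i+1,P[m].mean(0)-[x,y,0],P[m][:,2].max())
E
```

```text
0.08750726866884775 25.9 [ 0.52449624 -0.23232398  0.16936214]
shift cm [-0.17  0.07 11.24] rotvec [-0.001 -0.001  0.001] dist 11.2
0.048 214 [ 0.509 -0.227  0.048] [ 0.546 -0.214  0.056]
0.088 17 [ 0.505 -0.226  0.094] [ 0.546 -0.211  0.096]
0.096 86 [ 0.506 -0.224  0.096] [ 0.548 -0.211  0.104]
0.104 340 [ 0.502 -0.25   0.104] [ 0.55  -0.211  0.112]
0.112 717 [ 0.505 -0.255  0.112] [ 0.547 -0.214  0.12 ]
0.12 1165 [ 0.511 -0.25   0.12 ] [ 0.541 -0.219  0.127]
box 1 [-0.00145002 -0.00723328  0.08012654] 0.10153221502666288
box 2 [-0.00366933 -0.00267225  0.0858039 ] 0.10118030861983873
```

play_rows(rows=[[-0.25, 0.15, 1.5, 0, 0, 0, 0.95], [-0.25, 0.15, 5, 0, 0, 0, 0.95], [-0.25, 0.15, 8.5, 0, 0, 0, 0.95], [-0.25, 0.15, 10.5, 0, 0, 0, 0.95], [-0.25, 0.15, 11.25, 0, 0, 0, 0.95], [-0.25, 0.15, 11.25, 0, 0, 0, 0.8], [-0.25, 0.15, 11.25, 0, 0, 0, 0.65], [-0.25, 0.15, 11.25, 0, 0, 0, 0.55], [-0.25, 0.15, 11.25, 0, 0, 0, 0.45], [-0.25, 0.15, 11.25, 0, 0, 0, 0.4], [-0.25, 0.15, 11.25, 0, 0, 0, 0.4], [-0.25, 0.15, 11.25, 0, 0, 0, 0.4], [-0.25, 0.15, 11.25, 0, 0, 0, 0.4]])

```text
time: 27.3
tool_pos: [0.5262, -0.237, 0.0578]
tool_rot: [3.141, 0.001, 1.482]
contact_force: [0.6, 0.2, 6.2]
opening: 0.0493
grip_force: 10.0
```

play_rows(rows=[[0, 0, 0, 0, 0, 0, 0.4], [0, 0, -0.2, 0, 0, 0, 0.4], [0, 0, -0.5, 0, 0, 0, 0.4], [0, 0, -0.8, 0, 0, 0, 0.4], [0, 0, -1, 0, 0, 0, 0.4], [0, 0, -1, 0, 0, 0, 0.4]])

```text
time: 27.9
tool_pos: [0.526, -0.2368, 0.0675]
tool_rot: [3.141, 0.0, 1.482]
contact_force: [-0.1, -0.3, -1.0]
opening: 0.0493
grip_force: 10.0
```

```bash
python3 -c "
from h import *
s,p,d=where(); go(*BOX[2],.173,1.755)
cv2.imwrite('pics/t1.png',cv2.resize(p[150:300,230:420],None,fx=3,fy=3)[:,:,::-1])"
```

```text
plinth top tool z 3.5 xmax 22.7 y -17.1..15.6 n 572
tcp [ 0.526  -0.2368  0.0675] rot [3.141 0.    1.482] open 0.0493 grip 10.0 f [-0.1 -0.3 -1. ] t 27.90
shift cm [ 41.02  -3.36 -10.58] rotvec [ 0.     0.    -0.273] dist 42.5
```

View pics/t1.png

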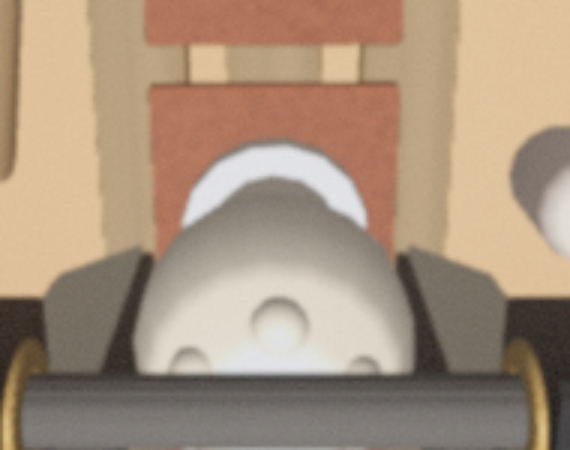

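The toadstool is held with no slip. The plinth is visible at crop pixel (275,185), level and clear of its tile. Carrying it to compartment 3.

play_rows(rows=[[0, 0, -2, 0, 0, 0, 0.4], [0, 0, -5, 0, 0, 0, 0.4], [0, 0, -8.5, 0, 0, 0, 0.4], [0.5, 0, -10.4, 0, 0, 0, 0.4], [3, -0.2, -10.6, 0, 0, -0.02, 0.4], [7, -0.6, -10.6, 0, 0, -0.05, 0.4], [11.5, -0.9, -10.6, 0, 0, -0.08, 0.4], [16, -1.3, -10.6, 0, 0, -0.11, 0.4], [20.5, -1.7, -10.6, 0, 0, -0.14, 0.4], [25, -2, -10.6, 0, 0, -0.17, 0.4], [29.5, -2.4, -10.6, 0, 0, -0.2, 0.4], [34, -2.8, -10.6, 0, 0, -0.23, 0.4], [38, -3.1, -10.6, 0, 0, -0.26, 0.4], [40.2, -3.3, -10.6, 0, 0, -0.273, 0.4], [41, -3.4, -10.6, 0, 0, -0.273, 0.4], [41, -3.4, -10.6, 0, 0, -0.273, 0.4], [41, -3.4, -10.6, 0, 0, -0.273, 0.4]])

```text
time: 29.65
tool_pos: [0.5284, 0.1736, 0.173]
tool_rot: [-3.141, 0.001, 1.754]
contact_force: [1.0, 0.1, -1.1]
opening: 0.0495
grip_force: 10.0
```

```bash
python3 -c "
from h import *
s,p,d=where(); go(*BOX[2],.0195,1.755)"
```

```text
plinth top tool z 3.4 xmax 23.0 y -17.4..15.3 n 573
tcp [0.5284 0.1736 0.173 ] rot [-3.141e+00  1.000e-03  1.754e+00] open 0.0495 grip 10.0 f [ 1.   0.1 -1.1] t 29.65
shift cm [ 0.15  0.07 15.36] rotvec [-0.     0.001 -0.002] dist 15.4
```

play_rows(rows=[[0.1, 0, 3, 0, 0, 0, 0.4], [0.1, 0, 7, 0, 0, 0, 0.4], [0.1, 0, 10.5, 0, 0, 0, 0.4], [0.1, 0, 12.5, 0, 0, 0, 0.4], [0.1, 0, 13.8, 0, 0, 0, 0.4], [0.1, 0, 14.5, 0, 0, 0, 0.4], [0.1, 0, 14.9, 0, 0, 0, 0.4], [0.1, 0, 15.15, 0, 0, 0, 0.4], [0.1, 0, 15.2, 0, 0, 0, 0.4], [0.1, 0, 15.2, 0, 0, 0, 0.4], [0.1, 0, 15.2, 0, 0, 0, 0.4]])

```text
time: 30.8
tool_pos: [0.5286, 0.1758, 0.0217]
tool_rot: [3.141, 0.0, 1.755]
contact_force: [0.9, -0.4, -1.2]
opening: 0.0497
grip_force: 10.0
```

play_rows(rows=[[0, 0, 0.05, 0, 0, 0, 0.4], [0, 0, 0.1, 0, 0, 0, 0.4], [0, 0, 0.15, 0, 0, 0, 0.4], [0, 0, 0.2, 0, 0, 0, 0.4], [0, 0, 0.2, 0, 0, 0, 0.4]])

```text
time: 31.3
tool_pos: [0.5284, 0.1757, 0.0198]
tool_rot: [3.141, 0.0, 1.755]
contact_force: [-1.8, -0.7, 4.4]
opening: 0.0492
grip_force: 10.0
```

play_rows(rows=[[0, 0, 0, 0, 0, 0, 0.6], [0, 0, 0, 0, 0, 0, 0.7], [0, 0, 0, 0, 0, 0, 0.75], [0, 0, 0, 0, 0, 0, 0.75], [0, 0, -1, 0, 0, 0, 0.75], [0, 0, -3.5, 0, 0, 0, 0.75], [0, 0, -7, 0, 0, 0, 0.75], [0, 0, -11, 0, 0, 0, 0.75], [0, 0, -14.5, 0, 0, 0, 0.8], [0, 0, -15.2, 0, 0, 0, 0.95], [0, 0, -15.2, 0, 0, 0, 0.95]])

```text
time: 32.4
tool_pos: [0.529, 0.1758, 0.1731]
tool_rot: [3.138, 0.0, 1.755]
contact_force: [1.0, -0.5, -1.1]
opening: 0.0844
grip_force: 0.0
```

play_rows(rows=[[-2, -0.4, 0, 0, 0, 0.01, 0.95], [-6, -1.3, 0, 0, 0, 0.03, 0.95], [-10.5, -2.2, 0, 0, 0, 0.06, 0.95], [-15, -3.2, 0, 0, 0, 0.09, 0.95], [-19.5, -4.1, 0, 0, 0, 0.12, 0.95], [-24, -5.1, 0, 0, 0, 0.15, 0.95], [-28.5, -6, 0, 0, 0, 0.18, 0.95], [-33, -7, 0, 0, 0, 0.21, 0.95], [-37.5, -8, 0, 0, 0, 0.24, 0.95], [-42, -9, 0, 0, 0, 0.26, 0.95], [-45.5, -9.7, 0, 0, 0, 0.27, 0.95], [-46.8, -9.9, 0, 0, 0, 0.27, 0.95], [-46.9, -9.9, 0, 0, 0, 0.27, 0.95], [-46.9, -9.9, 0, 0, 0, 0.27, 0.95], [-46.9, -9.9, 0, 0, 0, 0.27, 0.95]])

```text
time: 33.9
tool_pos: [0.5168, -0.3017, 0.1709]
tool_rot: [-3.141, -0.001, 1.487]
contact_force: [-0.3, 0.1, -0.6]
opening: 0.0873
grip_force: 0.0
```

```bash
python3 - <<'E'
from h import *
s=robot.observe(); print(s['opening'],s['time'],s['tool_pos']); go(.5165,-.3035,.054,1.4855)
p,d=optics.read_camera('wrist'); c=cam('wrist',s); P=points(c,d); z=P[...,2]
hsv=cv2.cvtColor(p,cv2.COLOR_RGB2HSV)
W=(abs(P[...,0]-.517)<.035)&(abs(P[...,1]+.30)<.045)&(hsv[...,1]<110)&(p.max(2)>110)&(d>0)
for zz in np.arange(.048,.14,.008):
    Q=P[(z>zz)&(z<zz+.008)&W]
    if len(Q)>5: print(zz.round(3),len(Q),np.percentile(Q,2,axis=0).round(3),np.percentile(Q,98,axis=0).round(3))
for lo in(.106,.112,.118): print(cv2.minAreaRect((P[W&(z>lo)][:,:2]*1000).astype(np.float32)))
q,d=optics.read_camera('top'); c=cam('top'); P=points(c,d); z=P[...,2]
for i,(x,y) in enumerate(BOX[:3]):
    m=(z>.06)&(z<.12)&(np.hypot(P[...,0]-x,P[...,1]-y)<.03); print('box',i+1,P[m].mean(0)-[x,y,0],P[m][:,2].max())
E
```

```text
0.08725278517798431 33.9 [ 0.51684677 -0.30167221  0.17094392]
shift cm [-2.000e-01 -1.000e-02  1.169e+01] rotvec [-0.001 -0.001  0.001] dist 11.7
0.048 56 [ 0.507 -0.32   0.048] [ 0.547 -0.268  0.055]
0.056 37 [ 0.501 -0.285  0.058] [ 0.533 -0.283  0.064]
0.064 61 [ 0.502 -0.285  0.064] [ 0.534 -0.283  0.071]
0.072 65 [ 0.502 -0.285  0.073] [ 0.534 -0.283  0.08 ]
0.08 67 [ 0.502 -0.285  0.081] [ 0.533 -0.283  0.088]
0.088 68 [ 0.502 -0.285  0.089] [ 0.533 -0.283  0.096]
0.096 50 [ 0.506 -0.285  0.096] [ 0.529 -0.283  0.104]
0.104 357 [ 0.496 -0.326  0.107] [ 0.537 -0.28   0.112]
0.112 787 [ 0.5   -0.326  0.112] [ 0.533 -0.28   0.12 ]
0.12 906 [ 0.508 -0.326  0.12 ] [ 0.526 -0.281  0.128]
0.128 185 [ 0.514 -0.323  0.128] [ 0.529 -0.282  0.135]
((515.0940551757812, -299.0509338378906), (56.171573638916016, 70.15786743164062), 85.36563110351562)
((515.0940551757812, -299.0509338378906), (56.171573638916016, 70.15786743164062), 85.36563110351562)
((515.0940551757812, -299.0509338378906), (56.171573638916016, 70.15786743164062), 85.36563110351562)
box 1 [-0.00140532 -0.00698923  0.08076312] 0.10186654902167414
box 2 [-0.00357175 -0.00220203  0.0858823 ] 0.10012863727666987
box 3 [-0.00353047 -0.00179099  0.07892485] 0.08976717343189022
```

play_rows(rows=[[-0.25, 0.1, 1.5, 0, 0, 0, 0.95], [-0.25, 0.1, 5, 0, 0, 0, 0.95], [-0.25, 0.1, 8.5, 0, 0, 0, 0.95], [-0.25, 0.1, 10.8, 0, 0, 0, 0.95], [-0.25, 0.1, 11.65, 0, 0, 0, 0.95], [-0.25, 0.1, 11.65, 0, 0, 0, 0.8], [-0.25, 0.1, 11.65, 0, 0, 0, 0.65], [-0.25, 0.1, 11.65, 0, 0, 0, 0.5], [-0.25, 0.1, 11.65, 0, 0, 0, 0.4], [-0.25, 0.1, 11.65, 0, 0, 0, 0.32], [-0.25, 0.1, 11.65, 0, 0, 0, 0.25], [-0.25, 0.1, 11.65, 0, 0, 0, 0.25], [-0.25, 0.1, 11.65, 0, 0, 0, 0.25], [-0.25, 0.1, 11.65, 0, 0, 0, 0.25], [-0.25, 0.1, 11.65, 0, 0, 0, 0.25]])

```text
time: 35.5
tool_pos: [0.5175, -0.3062, 0.0548]
tool_rot: [3.142, 0.0, 1.485]
contact_force: [-1.1, -0.5, 1.4]
opening: 0.0341
grip_force: 10.0
```

Opening is 34 mm, as the walls should give. Test lift.

play_rows(rows=[[0, 0, 0, 0, 0, 0, 0.25], [0, 0, -0.2, 0, 0, 0, 0.25], [0, 0, -0.5, 0, 0, 0, 0.25], [0, 0, -0.8, 0, 0, 0, 0.25], [0, 0, -1, 0, 0, 0, 0.25], [0, 0, -1, 0, 0, 0, 0.25]])

```text
time: 36.1
tool_pos: [0.5177, -0.3063, 0.0651]
tool_rot: [3.141, 0.001, 1.485]
contact_force: [0.1, -0.5, -1.3]
opening: 0.034
grip_force: 10.0
```

```bash
python3 -c "
from h import *
s,p,d=where(); go(*BOX[3],.173,1.755)"
```

```text
plinth top tool z 0.6 xmax 24.2 y -9.3..7.0 n 107
tcp [ 0.5177 -0.3063  0.0651] rot [3.141e+00 1.000e-03 1.485e+00] open 0.0340 grip 10.0 f [ 0.1 -0.5 -1.3] t 36.10
shift cm [ 41.27  -1.14 -10.82] rotvec [ 0.    0.   -0.27] dist 42.7
```

play_rows(rows=[[0, 0, -2, 0, 0, 0, 0.25], [0, 0, -5, 0, 0, 0, 0.25], [0, 0, -8.5, 0, 0, 0, 0.25], [0.5, 0, -10.5, 0, 0, 0, 0.25], [3, -0.1, -10.8, 0, 0, -0.02, 0.25], [7, -0.2, -10.8, 0, 0, -0.05, 0.25], [11.5, -0.3, -10.8, 0, 0, -0.08, 0.25], [16, -0.4, -10.8, 0, 0, -0.11, 0.25], [20.5, -0.5, -10.8, 0, 0, -0.14, 0.25], [25, -0.7, -10.8, 0, 0, -0.17, 0.25], [29.5, -0.8, -10.8, 0, 0, -0.2, 0.25], [34, -1, -10.8, 0, 0, -0.23, 0.25], [38, -1.1, -10.8, 0, 0, -0.26, 0.25], [40.4, -1.1, -10.8, 0, 0, -0.27, 0.25], [41.1, -1.1, -10.8, 0, 0, -0.27, 0.25], [41.1, -1.1, -10.8, 0, 0, -0.27, 0.25], [41.1, -1.1, -10.8, 0, 0, -0.27, 0.25]])

```text
time: 37.85
tool_pos: [0.5418, 0.1033, 0.1726]
tool_rot: [-3.141, 0.001, 1.754]
contact_force: [0.0, 0.1, -1.3]
opening: 0.0343
grip_force: 10.0
```

```bash
python3 -c "
from h import *
s,p,d=where(); go(*BOX[3],.0166,1.755)"
```

```text
plinth top tool z 0.6 xmax 24.4 y -9.3..6.7 n 105
tcp [0.5418 0.1033 0.1726] rot [-3.141e+00  1.000e-03  1.754e+00] open 0.0343 grip 10.0 f [ 0.   0.1 -1.3] t 37.85
shift cm [ 0.31  0.03 15.6 ] rotvec [-0.     0.    -0.002] dist 15.6
```

play_rows(rows=[[0.1, 0, 3, 0, 0, 0, 0.25], [0.1, 0, 7, 0, 0, 0, 0.25], [0.1, 0, 10.5, 0, 0, 0, 0.25], [0.1, 0, 12.7, 0, 0, 0, 0.25], [0.1, 0, 14, 0, 0, 0, 0.25], [0.1, 0, 14.8, 0, 0, 0, 0.25], [0.1, 0, 15.2, 0, 0, 0, 0.25], [0.1, 0, 15.4, 0, 0, 0, 0.25], [0.1, 0, 15.4, 0, 0, 0, 0.25], [0.1, 0, 15.4, 0, 0, 0, 0.25]])

```text
time: 38.9
tool_pos: [0.5422, 0.1053, 0.0195]
tool_rot: [3.14, 0.0, 1.755]
contact_force: [-0.3, -0.8, -0.8]
opening: 0.0337
grip_force: 10.0
```

play_rows(rows=[[0, 0, 0.05, 0, 0, 0, 0.25], [0, 0, 0.1, 0, 0, 0, 0.25], [0, 0, 0.15, 0, 0, 0, 0.25], [0, 0, 0.15, 0, 0, 0, 0.25]])

```text
time: 39.3
tool_pos: [0.5416, 0.1053, 0.0172]
tool_rot: [-3.142, 0.0, 1.755]
contact_force: [-0.1, -0.5, -1.1]
opening: 0.0339
grip_force: 10.0
```

play_rows(rows=[[0, 0, 0.05, 0, 0, 0, 0.25], [0, 0, 0.1, 0, 0, 0, 0.25], [0, 0, 0.1, 0, 0, 0, 0.25]])

```text
time: 39.6
tool_pos: [0.5417, 0.1053, 0.0168]
tool_rot: [3.141, 0.0, 1.755]
contact_force: [-1.8, 0.3, 4.3]
opening: 0.0337
grip_force: 10.0
```

Contact felt. Releasing and backing off toward the rack side, so the top camera can see the box.

play_rows(rows=[[0, 0, 0, 0, 0, 0, 0.45], [0, 0, 0, 0, 0, 0, 0.6], [0, 0, 0, 0, 0, 0, 0.65], [0, 0, 0, 0, 0, 0, 0.65], [0, 0, -1, 0, 0, 0, 0.65], [0, 0, -3.5, 0, 0, 0, 0.65], [0, 0, -7, 0, 0, 0, 0.65], [0, 0, -11, 0, 0, 0, 0.65], [0, 0, -15, 0, 0, 0, 0.65], [-4, -1, -16, 0, 0, 0, 0.65], [-8, -2, -16, 0, 0, 0, 0.65], [-12, -2.5, -16, 0, 0, 0, 0.65], [-15, -3, -16, 0, 0, 0, 0.65], [-15, -3, -16, 0, 0, 0, 0.65], [-15, -3, -16, 0, 0, 0, 0.65]])

```text
time: 41.1
tool_pos: [0.5395, -0.048, 0.1767]
tool_rot: [3.141, -0.0, 1.753]
contact_force: [0.6, 0.4, -0.5]
opening: 0.0597
grip_force: 0.0
```

```bash
python3 - <<'E'
from h import *
q,d=optics.read_camera('top'); c=cam('top'); P=points(c,d); z=P[...,2]
b,_=optics.read_camera('scene')
for i,(x,y) in enumerate(BOX):
    m=(z>.06)&(z<.12)&(np.hypot(P[...,0]-x,P[...,1]-y)<.03); print('box',i+1,(P[m].mean(0)-[x,y,0]).round(4),P[m][:,2].max().round(4))
A=cv2.resize(q[100:200,170:300],(390,300)); B=cv2.resize(b[180:290,335:495],(400,275)); B=cv2.copyMakeBorder(B,0,25,0,0,0)
cv2.imwrite('pics/end.png',np.clip(np.hstack([A,B])*1.6,0,255).astype(np.uint8)[:,:,::-1])
s=robot.observe(); print(s['time'],s['contact_force'],s['grip_force'])
E
```

```text
box 1 [-0.0015 -0.0073  0.0802] 0.1018
box 2 [-0.0038 -0.0024  0.0856] 0.1002
box 3 [-0.0035 -0.0018  0.0793] 0.09
box 4 [-0.0027 -0.0004  0.0804] 0.0991
41.2 [0.1686723  0.86537574 0.25781304] 0.0
```

View pics/end.png

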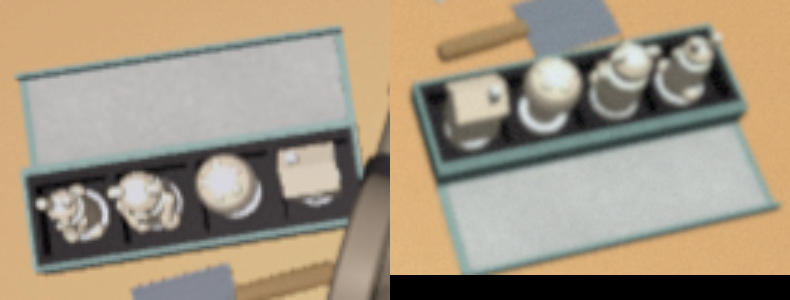

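Crop: rabbit, bear, toadstool and cottage stand upright in compartments 1 to 4, at crop pixels (78,212), (148,198), (225,185) and (308,172). Their top heights match standing on the foam floor. Handing in.

```bash
python3 -c "
from cell import robot
print(robot.hand_in())"
```

```text
the job is handed in; nothing more can be done
None
```

The job is handed in: rabbit, bear, toadstool and cottage stand upright and released in compartments 1 to 4, in rack order, each set on the foam floor before letting go, at about 41 s of the 112 s; the hand-in call returned no verdict.

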